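Set up the parts feeder: seat and nest the cups, hold the chute out

TASK

Get the parts feeder ready for me to tip rivets into its hopper: stand the grey cup in the brass ring of the feeder, let go of it, then nest the blue cup fully down in the grey one and let go. Then pull the feeder's spring-return chute out over the cups by its orange grip until the white pointer stands within the width of the red mark, and keep holding it there: finish while still holding the chute, as it springs back if released. Leave the wooden sheave, the cardboard box and the brass tin where they are.

Things in the scene. Friction and masses are not known exactly. Their poses are not given: they have to be found in the camera images.
- grey_cup: Grey plastic stacking cup, loose, upright, open at the top, about 0.08 to 0.17 kg, 70 mm high. Origin: centre of its underside, z up. Foot 38 mm across, widening to 45 mm at 30 mm height; there an outward shoulder, and above it a straight band 58 mm across from 30 to 70 mm height, 52 mm across inside. Grip it across this band.
- blue_cup: Blue plastic stacking cup, loose, same shape, size and origin as the grey cup. Nested, its lower part stands in the other cup's mouth (2 to 4 mm play all round) and its shoulder rests on that cup's rim, so its origin is 40 mm above the other cup's origin and its whole 40 mm band stays free above.
- feeder: Parts feeder, fixed: dark base plate 340 x 84 x 5 mm (x -240 to +100), blue housing 62 mm wide (x -20 to +100, 158 high), open steel hopper on it (x +25 to +99, 76 wide, top at 210). Origin: at bench height under the housing, on the chute's centre line. Own x points to the rear; own -x is the way the chute is pulled out, roughly to the robot; z up.
- chute: Aluminium trough 44 mm wide, 128 to 146 mm above the bench, sliding level out of the feeder along its -x. Axes are the feeder's; origin at the feeder's origin when home. Home, its lip is at feeder x -100 mm. Travel 110 mm; a spring pulls it home: 4 N at home, 0.7 N more per 10 mm, 8 to 11 N at the mark (55 to 85 mm out). Its lip then stands over the nested cups, 7 mm above their rim.
- chute_grip (a point): Centre of the chute's orange upright grip plate: 14 mm thick along the pull direction (feeder x), 40 mm wide across it, 48 mm high (148 to 196 mm above the bench). It stands 45 mm behind the lip and, when home, 80 mm in front of the hopper. Moves with the chute.
- chute_pointer (a point): Tip of the small white pointer on the chute's left (+y of the feeder) wall, 140 mm above the bench, in line (same feeder x) with the centre of the orange grip. Moves with the chute.
- seat_centre (a point): Centre of the floor inside the brass ring where the grey cup stands: ring 58 mm outside, 45 mm inside, 8 mm high, floor 11 mm above the bench, on the chute's centre line, 170 to 200 mm in front of the feeder's origin. The ring sits on a fixed steel plate 75 x 75 mm. Its axes are the feeder's.
- mark (a point): Red mark: red head, 12 mm wide along feeder x, 122 to 148 mm above the bench, of a thin fixed post at the chute's left. This point: middle of its face towards the chute, 60 mm behind the seat's centre and 44 mm to the feeder's left. The pointer is at the mark when their feeder-x positions agree within 6 mm. Its axes are the feeder's.
- sheave: Bystander: turned dark wooden sheave, 63 mm across, 22 mm high. Origin: centre of its underside.
- parts_box: Bystander: small closed pale cardboard box 57 x 87 x 35 mm. Origin: centre of its underside.
- brass_tin: Bystander: open brass-coloured tin, 58 mm across, 39 mm high. Origin: centre of its underside.
There are look-alikes about, which are no part of the job. Of the things that look like the blue_cup, take the one that is farthest to the robot's left at the start.

How it is judged:
By the outcome, as a careful person would: the job done as asked, in the order asked, and still so for the second after the job is handed in, while the arm keeps its last pose, push and grip.
It also fails if it takes over 69 s, if anything falls off the work surface, if the arm or the gripper's body presses on something with over 40 N, if the wrist force passes 120 N, or if a joint passes its speed limit or range.

ROBOT

A 6-joint arm with a two-finger parallel gripper is mounted at the origin on a cart in front of the work surface, level with it; the furniture and walls round the work are solid. World frame = base frame: x ahead of the robot, y to its left, z up, the work surface at z = 0. Lengths are in m, angles in degrees, forces in N, time in s.
With the tool pointing down it reaches from about 0.35 to 0.875 m from the base axis. Payload 15.5 kg.
Tool frame: the origin (TCP) lies midway between the tips of the shut fingers; the grasp point (between the pads) lies 19 mm behind it; x points along the fingers, y is the direction in which the jaws open and shut, and the axes are right-handed (so a half turn about x gives the same grasp; the last joint's range is limited). The gripper opens to 85 mm and grips with 20 to 120 N. Pads are 22 mm wide; open, the fingers measure 114 mm over their backs; the gripper's body (76 mm by 85 mm) begins 54 mm behind the grasp point. The pads swing forward as they close: fully open they stand 13 mm farther back than shut.
Start: joints at [70.502, 28.281, 77.091, -0, 74.628, -5.472], TCP at [0.151, 0.606, 0.231] pointing down, gripper open.
Joint ranges: [-166.48, 166.48], [-47.26, 123.95], [12.59, 153.08], [-70.14, 250.14], [6.76, 159.57], [-176.63, 176.63]. Speed limits (degrees/s): [108.29, 108.29, 147.25, 172.46, 172.46, 172.46].

INTERFACE

Orientations are given as [roll, pitch, yaw] about the fixed x, y, z axes, in that order (R = Rz(yaw) Ry(pitch) Rx(roll)).
In Python, from rig import manip gives the robot as it stands.
- The arm moves only by the tool carry_out, never from a script. Its argument "targets" is a list that holds one entry, the list of rows, each a list of 7 numbers: the shift along the tool's x, y, z in m, then the turn, a rotation vector about the tool's x, y, z in rad, then the finger opening in m, from 0 to 0.0854. In form: [[[tx, ty, tz, ax, ay, az, gripper], ...]]. A call has exactly 8 rows; each row shifts and turns the pose as measured when the row begins, along the tool's axes as they then stand; what a row does not reach is not made up. A row lasts 1/12 s, in which the tool goes at most 41.7 mm and 7.16 degrees, less where a joint would pass 70% of its speed; a pose out of reach is approached as far as the arm can. A call with a gripper value outside its range is refused whole. The fingers move at their own pace and stop on an object; "newtons" is the grip in N (left out, the last holds). Time passes only in rows, so rows that do not move let the fingers close, or fill a call up. It gives the time, the measured TCP pose, the force and the opening at its end, in the units of the state.
- manip.observe(): the state, without advancing time (a new reading comes with each control period).
- manip.camera(name): name is "scene" or "top"; returns the picture (384x512x3 uint8, red, green, blue); there is no depth.
- manip.camera_model(name): a dict with "fx", "fy", "cx", "cy" (pixels), "world_from_camera" (4x4, takes a point from camera to world coordinates). Camera axes: x right, y down, z forward; pixel columns grow to the right and rows downward; lengths in m; the calibration is good to about 2 mm. A picture is of the moment at which its call begins. camera_model takes no time and is no camera call.
- manip.job_done(): hands the job in, once; it reports no verdict.
Trained networks look in the newest picture that a camera, given by its name, has taken for a name from the list of things; names that differ only in an ending like _2 or _b are one class to them, and where a whole thing is asked for, a point or a joint stands for the part that bears it (a point fixed in the world has none). Each returns a list of dicts, best first, with "confidence" (0 to 1); they miss things now and then, are a little off and sometimes report something else, mostly with a low value. They report only what shows in the picture. A call takes as long as a camera call. They do not tell look-alikes from the thing itself.
- manip.search_frame(camera, target): "centre" ([x, y, z] in m, in world coordinates, good to about 4 mm: the middle of the surface that is visible of it).
The state is a dict: "time_s": time; "qpos": joint angles; "dq": joint speeds; "tau": joint torques, N m; "tool_pos": TCP position; "orientation": TCP orientation; "force": force on the tool from outside, world axes, zero at the start; "torque": the same for the moment, N m; "grip_width": opening from 0.0 (shut) to 1.0 (fully open).
Only numpy, scipy, OpenCV 4.12 (cv2) and the standard library are available. Lean on these libraries where they do the work, as an engineer would, in place of code of your own. Each camera call takes 0.05 s, during which the arm holds its last target.

## Working session

There is one attempt and no reset: what is moved stays moved. The work goes in short steps, Python scripts to look and compute and a tool call to move; the robot and the scene stay as the last step left them, time stands still between calls to the robot, and variables do not carry over. Pictures are saved under pics/ and viewed, and the job is handed in when it is done.

Besides the shell and the picture viewer there is one more tool, called after "Request:" as name(argument=value, ...), one argument or row to a line, values as JSON. carry_out: Moves the arm, as the interface text tells. Its arguments: {"type":"object","properties":{"targets":{"type":"array"},"newtons":{"type":"number"}},"required":["targets"]}

```bash
ls; mkdir -p pics; python3 - <<'E'
from rig import manip
import cv2
print(manip.observe())
for n in ("scene","top"):
    im=manip.camera(n); cv2.imwrite(f"pics/{n}0.png",im[:,:,::-1])
    m=manip.camera_model(n); print(n,m)
    for t in ["grey_cup","blue_cup","feeder","chute_grip","chute_pointer","seat_centre","mark","chute","parts_box","brass_tin","sheave"]:
        try: print(t,[( [round(float(v),3) for v in d["centre"]],round(d["confidence"],2)) for d in manip.search_frame(n,t)])
        except Exception as e: print(t,e)
print(manip.observe()["time_s"])
E
```

```text
pics
{'time_s': 0.0, 'qpos': array([ 7.05047330e+01,  2.83146050e+01,  7.71285566e+01, -5.83230163e-04,
        7.46284873e+01, -5.47145529e+00]), 'dq': array([ 0.0317789 , -0.02449785, -0.03414426, -0.04288828, -0.0618782 ,
        0.01037273]), 'tau': array([-4.74347922e-03, -8.82174039e+01, -3.83854544e+01, -6.37268349e-04,
        1.04499920e-02, -1.55556694e-05]), 'tool_pos': array([0.15132506, 0.60601916, 0.23069486]), 'orientation': array([ -95.02190978,   89.92834883, -109.04556654]), 'force': array([ 0.20993668, -1.04240359,  0.56554317]), 'torque': array([-0.00796248,  0.03612047,  0.0332409 ]), 'grip_width': 0.9989628616386909}
scene {'fx': 424.3517130774655, 'fy': 424.3517130774655, 'cx': 252.9257449474839, 'cy': 187.37149904864117, 'world_from_camera': array([[ 0.80963207, -0.35488871,  0.46749322,  0.18153096],
       [-0.58670602, -0.46696772,  0.66160199, -0.36312143],
       [-0.01649083, -0.80993527, -0.58628739,  0.67149543],
       [ 0.        ,  0.        ,  0.        ,  1.        ]])}
grey_cup [([0.502, 0.343, 0.053], 0.82)]
blue_cup [([0.628, 0.277, 0.048], 0.9
[... 674 characters left out ...]
067],
       [-0.00973969, -0.07658538, -0.99701546,  1.190932  ],
       [ 0.        ,  0.        ,  0.        ,  1.        ]])}
grey_cup [([0.51, 0.354, 0.032], 0.59)]
blue_cup [([0.442, 0.157, 0.036], 0.91), ([0.718, 0.169, 0.038], 0.87), ([0.636, 0.291, 0.034], 0.56)]
feeder [([0.732, 0.071, 0.132], 0.7)]
chute_grip [([0.7, 0.06, 0.132], 0.73)]
chute_pointer [([0.702, 0.066, 0.131], 0.84)]
seat_centre [([0.544, 0.062, 0.008], 0.85)]
mark [([0.543, 0.064, 0.013], 0.63)]
chute [([0.704, 0.064, 0.13], 0.78)]
parts_box [([0.61, 0.407, 0.036], 0.8), ([0.636, 0.294, 0.035], 0.4), ([0.704, 0.065, 0.133], 0.36)]
brass_tin [([0.745, 0.275, 0.002], 0.56)]
sheave [([0.503, 0.259, 0.021], 0.61)]
1.2
```

View pics/scene0.png

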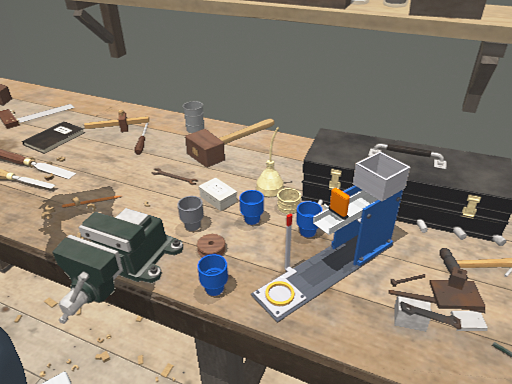

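View pics/top0.png

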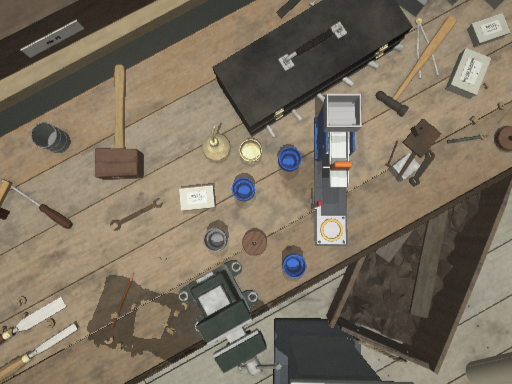

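Scene: three blue cups (scene px (252,206), (212,272), (308,217)); the leftmost (largest y) is at about (0.63, 0.285). The grey cup is at px (190,212), the ring at (280,293), the red mark at (290,219), and the orange grip at (340,203). I'll zoom in to measure.

```bash
python3 - <<'E'
import cv2
t=cv2.imread("pics/top0.png"); s=cv2.imread("pics/scene0.png")
cv2.imwrite("pics/tz.png",cv2.resize(t[85:285,170:370],(800,600),interpolation=cv2.INTER_CUBIC) if 0 else cv2.resize(t[90:285,175:370],(600,600),interpolation=cv2.INTER_CUBIC))
cv2.imwrite("pics/sz.png",cv2.resize(s[145:325,165:405],(800,600),interpolation=cv2.INTER_CUBIC))
cv2.imwrite("pics/gz.png",cv2.resize(t[110:160,20:90],(560,400),interpolation=cv2.INTER_CUBIC))
E
```

```text
(no output)
```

View pics/tz.png

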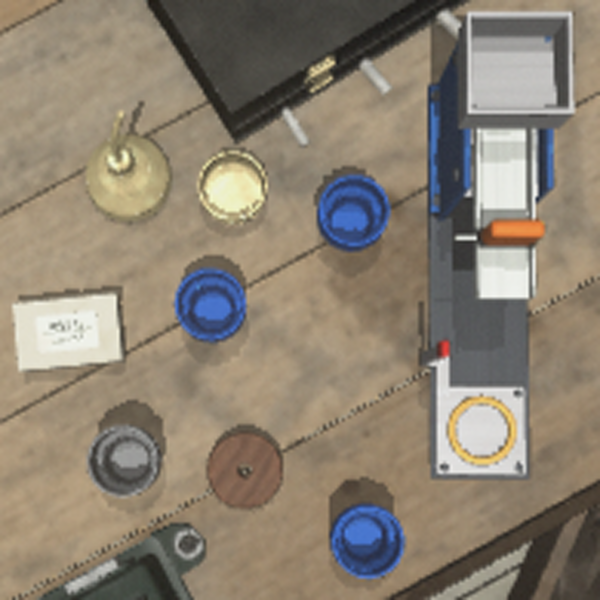

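View pics/sz.png

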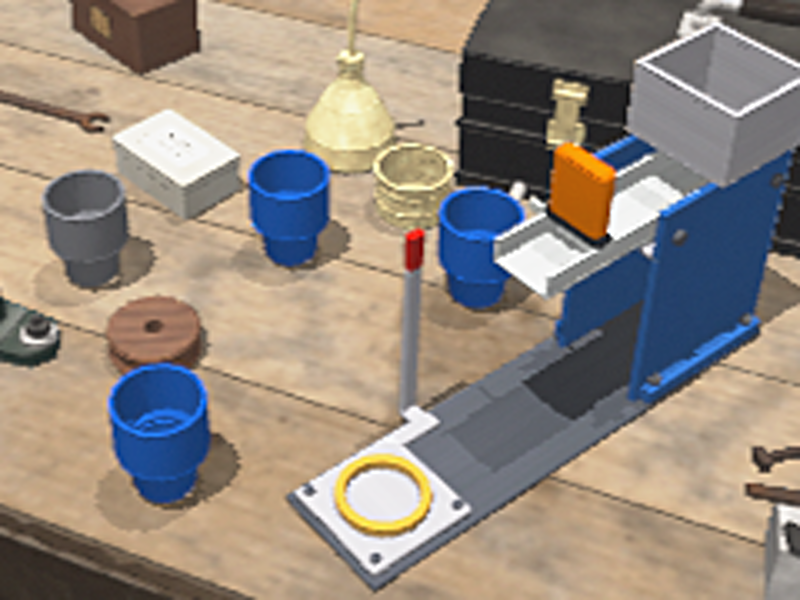

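```bash
cat > h.py <<'E'
import numpy as np, cv2, warnings
from rig import manip
def ray(n,u,v):
    m=manip.camera_model(n);T=m["world_from_camera"]
    d=T[:3,:3]@np.array([(u-m["cx"])/m["fx"],(v-m["cy"])/m["fy"],1]);return T[:3,3],d
def atz(n,u,v,z):
    o,d=ray(n,u,v);return o+d*(z-o[2])/d[2]
def proj(n,p):
    m=manip.camera_model(n);T=m["world_from_camera"];c=T[:3,:3].T@(np.asarray(p)-T[:3,3])
    return np.array([m["cx"]+m["fx"]*c[0]/c[2],m["cy"]+m["fy"]*c[1]/c[2]])
def mask(im,lo,hi):
    h=cv2.cvtColor(im,cv2.COLOR_BGR2HSV);return cv2.inRange(h,np.array(lo),np.array(hi))
def blobs(m,amin=8):
    n,l,st,c=cv2.connectedComponentsWithStats(m)
    return [(l==i,st[i],c[i]) for i in range(1,n) if st[i][4]>=amin]
def reproj(n,mk,p0,z):  # project mask pts to plane z, min circle
    ys,xs=np.nonzero(mk);P=np.array([atz(n,x,y,z)[:2] for x,y in zip(xs,ys)],np.float32)
    return P
E
python3 - <<'E'
from h import *
np.set_printoptions(precision=4,suppress=True)
for n in("top","scene"):
    im=cv2.imread(f"pics/{n}0.png")
    for nm,lo,hi,z in(("blue",(105,120,50),(125,255,255),.07),("ring",(20,130,120),(32,255,255),.019),("orange",(5,180,100),(15,255,255),.196),("red",(0,180,90),(4,255,255),.148),("grey",(0,0,30),(180,45,130),.07)):
        for mk,st,c in blobs(mask(im,lo,hi),6):
            P=reproj(n,mk,0,z);(cx,cy),r=cv2.minEnclosingCircle(P)
            if nm=="grey" and not(.45<cx<.56 and .3<cy<.4):continue
            if .35<cx<1. and -.1<cy<.45 : print(n,nm,st,c,"circ",cx,cy,r)
E
```

```text
top blue [315 123   3  31  73] [315.7534 137.3288] circ 0.7657715082168579 0.10787336528301239 0.038167089223861694
top blue [326 132   2  19  38] [326.5 141. ] circ 0.7585810422897339 0.08162612468004227 0.0228972639888525
top blue [353 132   2  19  31] [353.3871 140.9355] circ 0.759763240814209 0.01436313521116972 0.022890755906701088
top blue [278 147  24  24 406] [289.2389 158.1897] circ 0.7132664918899536 0.1732252538204193 0.029475364834070206
top blue [315 156   3   3   7] [315.8571 157.2857] circ 0.7164865732192993 0.10741207003593445 0.002896315883845091
top blue [232 178  23  23 359] [243.3008 188.415 ] circ 0.6356073021888733 0.2880173325538635 0.02888435311615467
top blue [283 254  23  24 402] [293.7612 265.0896] circ 0.44938838481903076 0.15829260647296906 0.02910383604466915
top ring [321 219  21  21  70] [331.1857 229.0857] circ 0.5394799709320068 0.060472697019577026 0.02688964456319809
top orange [335 162  16   5  30] [342.0333 162.7   ] circ 0.6833053827285767 0.0639343112707138 0.01699800230562687
top orange [344 166   6   1   6] [346.5 166. ] circ 0.677902340888977 0.05510271340608597 0.005603842902928591Traceback (most recent call last):
  File "<stdin>", line 7, in <module>
  File "h.py", line 17, in reproj
    ys,xs=np.nonzero(mk);P=np.array([atz(n,x,y,z)[:2] for x,y in zip(xs,ys)],np.float32)
                                     ~~~^^^^^^^^^
  File "h.py", line 7, in atz
    o,d=ray(n,u,v);return o+d*(z-o[2])/d[2]
        ~~~^^^^^^^
  File "h.py", line 4, in ray
    m=manip.camera_model(n);T=m["world_from_camera"]
ValueError: time passes only in moves, steps and waits
```

```bash
python3 - <<'E'
s=open('h.py').read()
s=s.replace("def ray","from functools import lru_cache\ncm=lru_cache(None)(manip.camera_model)\ndef ray").replace("m=manip.camera_model(n)","m=cm(n)")
open('h.py','w').write(s)
E
python3 - <<'E'
from h import *
print(manip.observe()["time_s"])
np.set_printoptions(precision=4,suppress=True)
for n in("top","scene"):
    im=cv2.imread(f"pics/{n}0.png")
    for nm,lo,hi,z in(("blue",(105,120,50),(125,255,255),.07),("ring",(20,130,120),(32,255,255),.019),("orange",(5,150,100),(15,255,255),.196),("red",(0,180,90),(4,255,255),.148)):
        for mk,st,c in blobs(mask(im,lo,hi),6):
            P=reproj(n,mk,0,z);(cx,cy),r=cv2.minEnclosingCircle(P)
            if .35<cx<1. and -.1<cy<.45 and st[2]>3: print(n,nm,st,c,"circ",cx,cy,r)
f=lambda u:175+(u+.5)*195/600-.5
g=lambda v:90+(v+.5)*195/600-.5
F=lambda u,v,z:atz("top",f(u),g(v),z)
print("grey",F(124,461,.07),"blue",F(211,305,.07),"ring",F(482,430,.019))
print("blues",F(353,212,.07),F(367,541,.07))
print("plate L",F(432,475,.005),F(430,215,.005),"R",F(528,478,.005),F(528,300,.005))
print("steel",F(435,474,.011),F(525,474,.011),F(436,388,.011),F(524,388,.011))
print("chute",F(477,297,.146),F(480,128,.146),F(535,297,.146),F(536,128,.146))
print("pointer",F(456,239,.14),"mark",F(444,349,.148))
print("hopper",F(468,14,.21),F(571,12,.21),F(463,127,.21),F(575,126,.21))
print("grip top",F(493,226,.196),F(541,223,.196),F(542,240,.196),F(493,243,.196))
S=lambda u,v:(165+(u+.5)*.3-.5,145+(v+.5)*.3-.5)
for p in((.539,.060,.019),(.541,.06,.019),(.505,.355,.07),(.636,.288,.07)): print(p,[(q-np.array([165,145]))/.3 for q in[proj("scene",p)]])
E
```

```text
1.2
top blue [278 147  24  24 406] [289.2389 158.1897] circ 0.7132664918899536 0.1732252538204193 0.029475364834070206
top blue [232 178  23  23 359] [243.3008 188.415 ] circ 0.6356073021888733 0.2880173325538635 0.02888435311615467
top blue [283 254  23  24 402] [293.7612 265.0896] circ 0.44938838481903076 0.15829260647296906 0.02910383604466915
top ring [321 219  21  21  70] [331.1857 229.0857] circ 0.5394799709320068 0.060472697019577026 0.02688964456319809
top orange [333 162  19   7 117] [341.9316 164.8974] circ 0.6799478530883789 0.06501716375350952 0.020470650866627693
scene blue [343 185  18  11  92] [352.0543 190.0978] circ 0.8431196808815002 0.16434478759765625 0.02179262787103653
scene blue [240 190  24  35 663] [251.4042 205.5913] circ 0.6157455444335938 0.259136825799942 0.06255894899368286
scene blue [ 332  190   71   76 2387] [370.5589 229.2564] circ 0.8009347319602966 0.04480333253741264 0.1428922861814499
scene blue [297 200  25  37 637] [307.2261 217.2747] circ 0.6898947954177856 0.15414632856845856 0.06232800334692001
scene blue [198 254  30  42 978] [212.7004 273.
[... 732 characters left out ...]
994 0.0191 0.005 ] [0.6502 0.0197 0.005 ]
steel [0.5014 0.0981 0.011 ] [0.5029 0.0227 0.011 ] [0.5736 0.098  0.011 ] [0.575  0.0239 0.011 ]
chute [0.6376 0.0843 0.146 ] [0.7663 0.0829 0.146 ] [0.6384 0.0408 0.146 ] [0.767  0.0406 0.146 ]
pointer [0.682  0.0996 0.14  ] mark [0.5979 0.1089 0.148 ]
hopper [0.8345 0.1018 0.21  ] [0.8371 0.0282 0.21  ] [0.7524 0.1047 0.21  ] [0.7545 0.0252 0.21  ]
grip top [0.6839 0.0807 0.196 ] [0.6867 0.0464 0.196 ] [0.6744 0.0456 0.196 ] [0.6716 0.0806 0.196 ]
(0.539, 0.06, 0.019) [array([381.6298, 489.1234])]
(0.541, 0.06, 0.019) [array([384.2879, 487.523 ])]
(0.505, 0.355, 0.07) [array([ 77.0533, 194.7527])]
(0.636, 0.288, 0.07) [array([287.1985, 172.2496])]
```

```bash
cat >> h.py <<'E'
from scipy.spatial.transform import Rotation as Ro
np.set_printoptions(precision=4,suppress=True)
def st():
    s=manip.observe();R=Ro.from_euler("xyz",s["orientation"],degrees=True)
    return s,np.asarray(s["tool_pos"]),R
def go(p,jaw=None,down=(0,0,-1)):
    """print tool-frame shift & rotvec (deg) to reach p with jaw yaw (deg, mod 180)"""
    s,t,R=st();M=R.as_matrix()
    print("t",round(s["time_s"],2),"pos",t,"jaw y",M[:,1],"xdir",M[:,0],"F",s["force"],"grip mm",s["grip_width"]*85.4,"q",s["qpos"])
    sh=M.T@(np.asarray(p)-t)
    if jaw is not None:
        best=None
        for k in(0,180):
            a=np.radians(jaw+k);x=np.array(down,float);y=np.array([np.cos(a),np.sin(a),0]);z=np.cross(x,y)
            Rt=Ro.from_matrix(np.c_[x,y,z]);rv=(R.inv()*Rt).as_rotvec()
            if best is None or np.linalg.norm(rv)<np.linalg.norm(best):best=rv
        print("rotvec rad",best,"deg",np.degrees(best))
    print("shift",sh)
E
python3 -c "
from h import *
go((.508,.354,.16),90)"
```

```text
t 1.2 pos [0.1515 0.6064 0.2313] jaw y [ 0.2424  0.9702 -0.    ] xdir [-0. -0. -1.] F [ 0.3849 -0.0615 -0.44  ] grip mm 85.75569339002315 q [70.5023 28.2835 77.09   -0.0008 74.6292 -5.4718]
rotvec rad [-0.2448  0.      0.    ] deg [-14.0256   0.0002   0.0027]
shift [ 0.0713 -0.1584  0.4071]
```

Request:
carry_out(
  targets=[
    [[0,-0.0132,0.034,0,0,0,0.085],[0,-0.0132,0.034,0,0,0,0.085],[0,-0.0132,0.034,0,0,0,0.085],[0,-0.0132,0.034,0,0,0,0.085],[0,-0.0132,0.034,0,0,0,0.085],[0,-0.0132,0.034,0,0,0,0.085],[0,-0.0132,0.034,0,0,0,0.085],[0,-0.0132,0.034,0,0,0,0.085]],
  ],
  newtons=40,
)

```text
time_s: 1.87
tool_pos: [0.3936, 0.4359, 0.2311]
orientation: [108.4, 89.8, 95.0]
force: [0.6, 1.0, 1.0]
grip_width: 0.992
```

Request:
carry_out(
  targets=[
    [[0,-0.0132,0.034,0,0,0,0.085],[0,-0.0132,0.034,0,0,0,0.085],[0,0,0,-0.11,0,0,0.085],[0,0,0,-0.11,0,0,0.085],[0,0,0,-0.11,0,0,0.085],[0,0,0,-0.11,0,0,0.085],[0,0,0,-0.11,0,0,0.085],[0,0,0,-0.11,0,0,0.085]],
  ],
)

```text
time_s: 2.53
tool_pos: [0.4648, 0.3853, 0.2311]
orientation: [22.8, 89.8, 48.0]
force: [0.7, 0.5, 0.3]
grip_width: 0.996
```

```bash
python3 - <<'E'
from h import *
go((.5083,.3538,.11),116)
for n in("top","scene"): cv2.imwrite(f"pics/{n}1.png",manip.camera(n)[:,:,::-1])
t=cv2.imread("pics/top1.png");s=cv2.imread("pics/scene1.png")
cv2.imwrite("pics/c1.png",np.hstack([cv2.resize(t[150:350,130:330],(400,400)),cv2.resize(s[130:330,80:280],(400,400))]))
E
```

```text
t 2.53 pos [0.4648 0.3853 0.2311] jaw y [-0.4259  0.9047  0.0015] xdir [ 0.0025  0.0028 -1.    ] F [0.745  0.4898 0.3198] grip mm 85.07322595743433 q [ 33.9633  26.4615  80.4246   0.0551  72.9036 -81.263 ]
rotvec rad [-0.0138  0.0035 -0.0014] deg [-0.7898  0.2003 -0.0827]
shift [ 0.1211 -0.0472  0.0255]
```

View pics/c1.png

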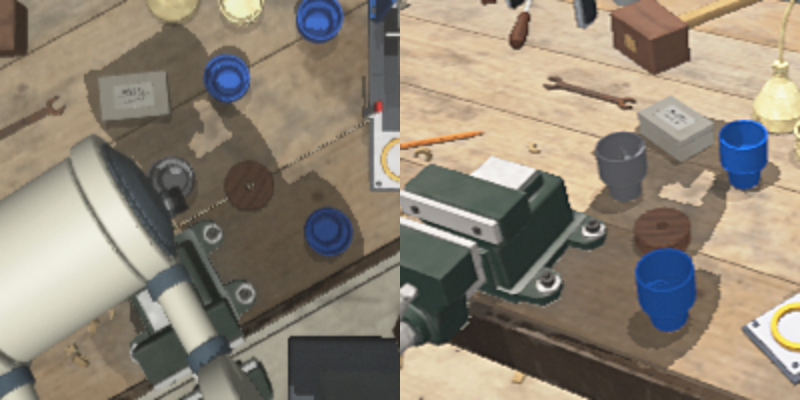

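Request:
carry_out(
  targets=[
    [[0.01,-0.015,0.008,-0.01,0,0,0.085],[0.01,-0.015,0.008,0,0,0,0.085],[0.02,-0.015,0.008,0,0,0,0.085],[0.02,0,0,0,0,0,0.085],[0.02,0,0,0,0,0,0.085],[0.02,0,0,0,0,0,0.085],[0,0,0,0,0,0,0.085],[0,0,0,0,0,0,0.085]],
  ],
)

```text
time_s: 3.3
tool_pos: [0.5114, 0.352, 0.1267]
orientation: [16.4, 89.6, 40.1]
force: [-0.5, 0.1, 1.5]
grip_width: 0.995
```

```bash
python3 - <<'E'
from h import *
go((.5083,.3538,.034),116)
for n in("top","scene"): cv2.imwrite(f"pics/{n}2.png",manip.camera(n)[:,:,::-1])
t=cv2.imread("pics/top2.png");s=cv2.imread("pics/scene2.png")
cv2.imwrite("pics/c2.png",np.hstack([cv2.resize(t[180:280,170:270],(400,400)),cv2.resize(s[150:250,140:240],(400,400))]))
s0=cv2.imread("pics/scene0.png")[180:240,160:220];s0=cv2.resize(s0,(600,600),interpolation=cv2.INTER_CUBIC)
c=np.array([.5083,.3538,.07])
for z in(.07,.03,0):
  r=.029 if z else .019
  for a in np.linspace(0,6.28,60):
    q=proj("scene",[c[0]+r*np.cos(a),c[1]+r*np.sin(a),z]);cv2.circle(s0,tuple(int(v) for v in((q-[160,180])+.5)*10-.5),2,(0,255,0),-1)
cv2.imwrite("pics/g2.png",s0)
E
```

```text
t 3.3 pos [0.5114 0.352  0.1267] jaw y [-0.4023  0.9155  0.0019] xdir [ 0.0051  0.0043 -1.    ] F [-0.4586  0.1159  1.4717] grip mm 84.99488075115991 q [ 28.9971  34.1987  84.553    0.0838  60.8758 -84.767 ]
rotvec rad [-0.0397  0.0064 -0.0017] deg [-2.2765  0.3664 -0.0999]
shift [ 0.0926  0.0027 -0.0027]
```

View pics/c2.png

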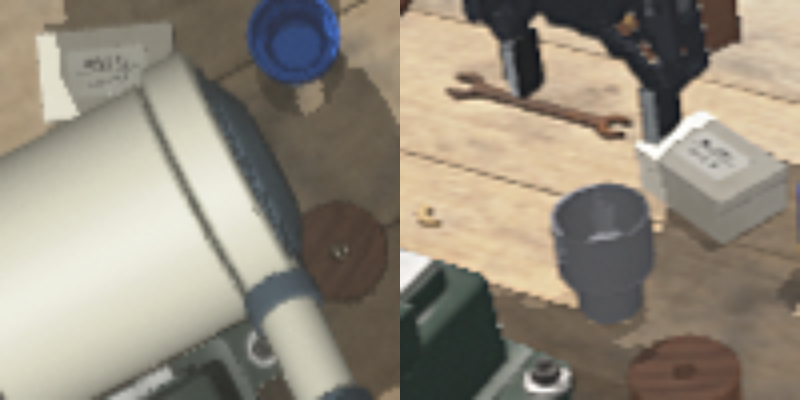

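View pics/g2.png

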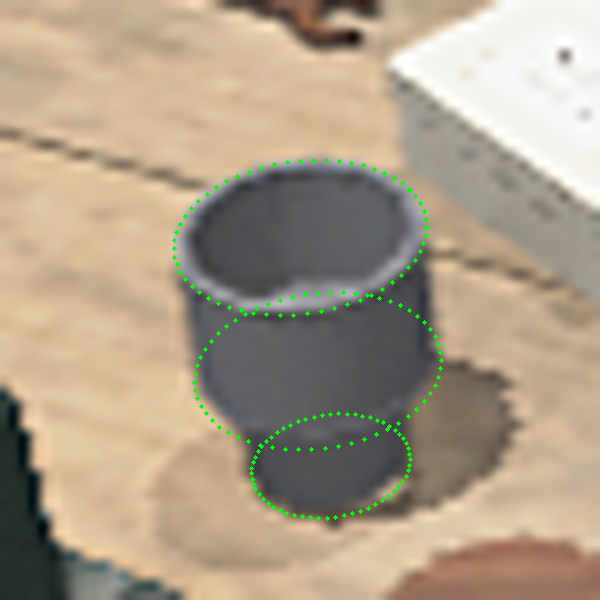

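Request:
carry_out(
  targets=[
    [[0.02,0.002,-0.002,-0.04,0.006,0,0.085],[0.02,0.001,-0.001,0,0,0,0.085],[0.02,0,0,0,0,0,0.085],[0.02,0,0,0,0,0,0.085],[0.016,0,0,0,0,0,0.085],[0,0,0,0,0,0,0.085],[0,0,0,0,0,0,0.085],[0,0,0,0,0,0,0.085]],
  ],
)

```text
time_s: 4.07
tool_pos: [0.5146, 0.3586, 0.04]
orientation: [8.7, 88.9, 34.6]
force: [-0.1, -0.3, 0.4]
grip_width: 0.993
```

```bash
python3 - <<'E'
from h import *
go((.5083,.3538,.026),116)
E
```

```text
t 4.07 pos [0.5146 0.3586 0.04  ] jaw y [-0.4369  0.8995  0.003 ] xdir [ 0.0163  0.0112 -0.9998] F [-0.0794 -0.2575  0.4212] grip mm 84.76951877099738 q [ 29.363   40.9468  87.6975   0.1349  50.2257 -86.6242]
rotvec rad [-0.0017  0.0196 -0.003 ] deg [-0.0982  1.1219 -0.1708]
shift [ 0.0138 -0.0016 -0.008 ]
```

Request:
carry_out(
  targets=[
    [[0.006,-0.0015,-0.004,0,0.012,-0.002,0.085],[0.006,0,-0.003,0,0.008,-0.001,0.085],[0.002,0,-0.001,0,0.002,0,0.085],[0,0,0,0,0,0,0.085],[0,0,0,0,0,0,0.085],[0,0,0,0,0,0,0.085],[0,0,0,0,0,0,0.085],[0,0,0,0,0,0,0.085]],
  ],
)

```text
time_s: 4.73
tool_pos: [0.5098, 0.3547, 0.0293]
orientation: [2.4, 89.9, 28.3]
force: [-0.0, -0.1, 0.5]
grip_width: 0.996
```

```bash
python3 - <<'E'
from h import *
go((.5083,.3538,.026),116)
E
```

```text
t 4.73 pos [0.5098 0.3547 0.0293] jaw y [-0.4363  0.8998  0.0001] xdir [ 0.0015  0.0008 -1.    ] F [-0.0202 -0.0511  0.5411] grip mm 85.07727635539564 q [ 29.3213  41.814   88.0205  -0.0023  50.0661 -86.5482]
rotvec rad [-0.0023  0.0017 -0.0001] deg [-0.129   0.0993 -0.0041]
shift [ 0.0033 -0.0001 -0.0017]
```

Good. Close.

Request:
carry_out(
  targets=[
    [[0.003,0,-0.0015,0,0.001,0,0.085],[0,0,0,0,0,0,0.05],[0,0,0,0,0,0,0.05],[0,0,0,0,0,0,0.05],[0,0,0,0,0,0,0.05],[0,0,0,0,0,0,0.05],[0,0,0,0,0,0,0.05],[0,0,0,0,0,0,0.05]],
  ],
  newtons=40,
)

```text
time_s: 5.4
tool_pos: [0.5084, 0.354, 0.0265]
orientation: [2.4, 89.9, 28.3]
force: [-0.2, 0.2, 0.8]
grip_width: 0.676
```

```bash
python3 - <<'E'
from h import *
go((.5083,.3538,.026),116)
E
```

```text
t 5.4 pos [0.5084 0.354  0.0265] jaw y [-0.4365  0.8997  0.0001] xdir [ 0.0011  0.0006 -1.    ] F [-0.2343  0.1938  0.8285] grip mm 57.764994715042654 q [ 29.3311  41.9817  88.2909  -0.0016  49.6579 -86.5478]
rotvec rad [-0.0021  0.0012 -0.0001] deg [-0.1201  0.0695 -0.0029]
shift [ 0.0005 -0.0002 -0.0002]
```

Request:
carry_out(
  targets=[
    [[-0.01,0,0,0,0,0,0.05],[-0.02,0,0,0,0,0,0.05],[-0.02,0,0,0,0,0,0.05],[-0.02,0,0,0,0,0,0.05],[-0.02,0,0,0,0,0,0.05],[-0.02,0,0,0,0,0,0.05],[0,0,0,0,0,0,0.05],[0,0,0,0,0,0,0.05]],
  ],
)

```text
time_s: 6.07
tool_pos: [0.5072, 0.3533, 0.1445]
orientation: [-175.7, 89.9, -149.8]
force: [-0.9, -1.2, -1.5]
grip_width: 0.673
```

```bash
python3 - <<'E'
from h import *
go((.5385,.061,.14),90)
E
```

```text
t 6.07 pos [0.5072 0.3533 0.1445] jaw y [-0.4364  0.8997 -0.0001] xdir [-0.0011 -0.0006 -1.    ] F [-0.8612 -1.2364 -1.5458] grip mm 57.46195039051369 q [ 29.3284  32.9642  83.6344  -0.0013  63.4754 -86.547 ]
rotvec rad [ 0.4516 -0.0012  0.0004] deg [25.876  -0.0712  0.0222]
shift [ 0.0046 -0.2767 -0.0994]
```

Request:
carry_out(
  targets=[
    [[0,-0.02,-0.007,0,0,0,0.05],[0,-0.032,-0.0115,0,0,0,0.05],[0,-0.032,-0.0115,0,0,0,0.05],[0,-0.032,-0.0115,0,0,0,0.05],[0,-0.032,-0.0115,0,0,0,0.05],[0,-0.032,-0.0115,0,0,0,0.05],[0,-0.032,-0.0115,0,0,0,0.05],[0,-0.02,-0.007,0,0,0,0.05]],
  ],
)

```text
time_s: 6.73
tool_pos: [0.5317, 0.1033, 0.1416]
orientation: [148.0, 89.8, 174.3]
force: [0.3, 0.2, -2.1]
grip_width: 0.678
```

Request:
carry_out(
  targets=[
    [[0,0,0,0.06,0,0,0.05],[0,0,0,0.09,0,0,0.05],[0,0,0,0.09,0,0,0.05],[0,0,0,0.09,0,0,0.05],[0,0,0,0.09,0,0,0.05],[0,0,0,0.03,0,0,0.05],[0,0,0,0,0,0,0.05],[0,0,0,0,0,0,0.05]],
  ],
)

```text
time_s: 7.4
tool_pos: [0.5287, 0.0959, 0.1373]
orientation: [-174.6, 89.2, -175.7]
force: [0.5, -0.8, -1.0]
grip_width: 0.676
```

```bash
python3 - <<'E'
from h import *
go((.5385,.060,.09),90)
E
```

```text
t 7.4 pos [0.5287 0.0959 0.1373] jaw y [ 0.0191  0.9998 -0.0013] xdir [-0.0134 -0.001  -0.9999] F [ 0.522  -0.8245 -1.0477] grip mm 57.73126359322984 q [  3.9194  28.2235  95.1331  -0.0065  57.4115 -84.9842]
rotvec rad [-0.0191 -0.0134  0.0011] deg [-1.0928 -0.7653  0.0653]
shift [ 0.0472 -0.0357  0.0111]
```

Request:
carry_out(
  targets=[
    [[0,-0.015,0.005,-0.02,-0.013,0,0.05],[0,-0.015,0.005,0,0,0,0.05],[0.01,-0.005,0.001,0,0,0,0.05],[0.015,0,0,0,0,0,0.05],[0.015,0,0,0,0,0,0.05],[0,0,0,0,0,0,0.05],[0,0,0,0,0,0,0.05],[0,0,0,0,0,0,0.05]],
  ],
)

```text
time_s: 8.07
tool_pos: [0.5379, 0.0605, 0.0927]
orientation: [-167.4, 89.8, -166.7]
force: [0.7, -0.2, -0.4]
grip_width: 0.672
```

```bash
cat > look.py <<'E'
import sys
from h import *
from h import _ if 0 else np
E
cat > look.py <<'E'
import sys
from h import *
k=sys.argv[1]
def look(k,tc,sc,w=100,ov=()):
    out=[]
    for n,c in(("top",tc),("scene",sc)):
        im=manip.camera(n)[:,:,::-1].copy();cv2.imwrite(f"pics/{n}{k}.png",im)
        u=max(0,min(512-w,int(c[0]-w/2)));v=max(0,min(384-w,int(c[1]-w/2)))
        f=400/w;z=cv2.resize(im[v:v+w,u:u+w],(400,400),interpolation=cv2.INTER_CUBIC)
        for cc,r,col in ov:
            for a in np.linspace(0,6.28,40):
                q=proj(n,[cc[0]+r*np.cos(a),cc[1]+r*np.sin(a),cc[2]]);q=(q-[u,v]+.5)*f-.5
                cv2.circle(z,(int(q[0]),int(q[1])),1,col,-1)
        out.append(z)
    cv2.imwrite(f"pics/c{k}.png",np.hstack(out))
E
python3 - <<'E'
import sys;sys.argv=['',"x"]
from look import *
go((.5385,.060,.0375),90)
p=st()[1];c=p[:2]
look("3",proj("top",(.54,.06,.05)),proj("scene",(.54,.06,.05)),100,[((*c,p[2]-.0265),.019,(0,0,255)),((*c,p[2]+.0435),.029,(0,255,0)),((.5385,.06,.019),.029,(255,0,255))])
E
```

```text
t 8.07 pos [0.5379 0.0605 0.0927] jaw y [-0.0116  0.9999 -0.0007] xdir [-0.0032 -0.0008 -1.    ] F [ 0.6859 -0.2442 -0.4398] grip mm 57.40455166123105 q [  0.1185  32.0091  97.2859  -0.056   50.8911 -90.5089]
rotvec rad [ 0.0116 -0.0033  0.0007] deg [ 0.6628 -0.1863  0.0428]
shift [ 0.0552 -0.0004  0.0007]
```

View pics/c3.png

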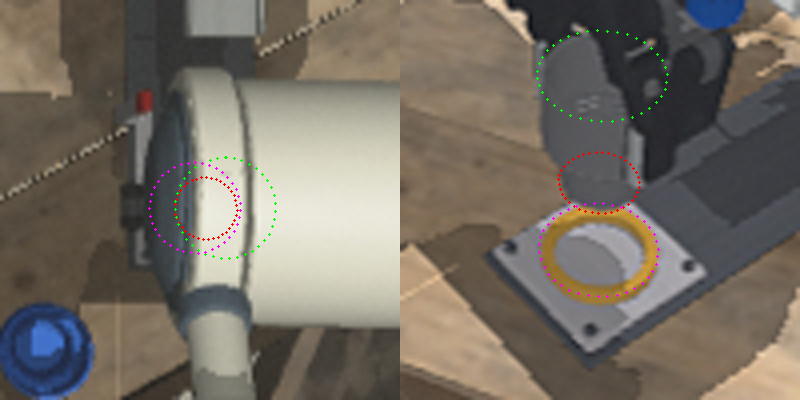

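Request:
carry_out(
  targets=[
    [[0.01,0,0,0.011,-0.003,0,0.05],[0.01,0,0,0,0,0,0.05],[0.01,0,0,0,0,0,0.05],[0.007,0,0,0,0,0,0.05],[0,0,0,0,0,0,0.05],[0,0,0,0,0,0,0.05],[0,0,0,0,0,0,0.05],[0,0,0,0,0,0,0.05]],
  ],
)

```text
time_s: 8.83
tool_pos: [0.5401, 0.0611, 0.0561]
orientation: [-8.4, 89.7, -8.3]
force: [0.3, 0.1, -1.1]
grip_width: 0.674
```

```bash
python3 - <<'E'
import sys;sys.argv=['',"x"]
from look import *
go((.538,.060,.0375),90)
p=st()[1];c=p[:2]
look("4",proj("top",(.54,.06,.05)),proj("scene",(.54,.06,.05)),80,[((*c,p[2]-.0265),.019,(0,0,255)),((*c,p[2]+.0435),.029,(0,255,0)),((.538,.06,.019),.029,(255,0,255))])
E
```

```text
t 8.83 pos [0.5401 0.0611 0.0561] jaw y [-0.0026  1.     -0.0007] xdir [ 0.0049 -0.0007 -1.    ] F [ 0.3295  0.0569 -1.1308] grip mm 57.525255500667164 q [  0.1828  35.2997  98.8387  -0.0585  45.5813 -89.9255]
rotvec rad [0.0026 0.0049 0.0007] deg [0.1492 0.2804 0.0413]
shift [ 0.0186 -0.0011 -0.0022]
```

View pics/c4.png

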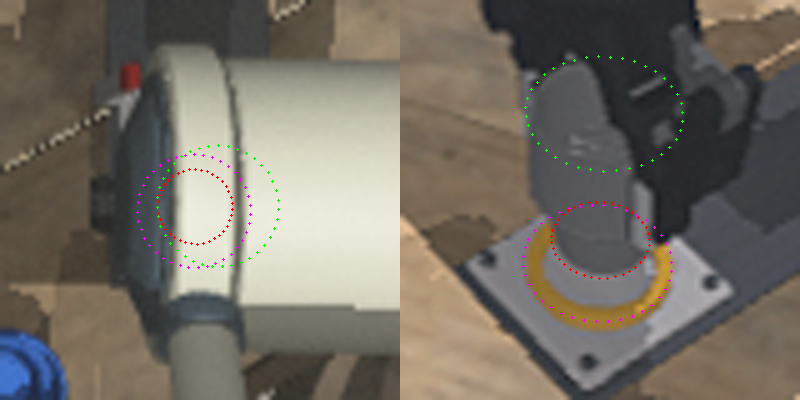

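Request:
carry_out(
  targets=[
    [[0.002,-0.001,-0.0025,0.002,0.005,0,0.05],[0.004,0,-0.0005,0,0.002,0,0.05],[0.004,0,-0.0005,0,0.002,0,0.05],[0.004,0,-0.0005,0,0.001,0,0.05],[0.002,0,0,0,0,0,0.05],[0,0,0,0,0,0,0.05],[0,0,0,0,0,0,0.05],[0,0,0,0,0,0,0.05]],
  ],
)

```text
time_s: 9.6
tool_pos: [0.5359, 0.0599, 0.0387]
orientation: [-172.6, 89.7, -172.6]
force: [0.6, -0.2, -1.4]
grip_width: 0.682
```

```bash
python3 - <<'E'
import sys;sys.argv=['',"x"]
from look import *
go((.538,.060,.0375),90)
p=st()[1];c=p[:2]
look("5",proj("top",(.54,.06,.05)),proj("scene",(.54,.06,.05)),80,[((*c,p[2]-.0265),.019,(0,0,255)),((.538,.06,.019),.029,(255,0,255))])
E
```

```text
t 9.6 pos [0.5359 0.0599 0.0387] jaw y [-0.0002  1.     -0.0007] xdir [-0.0053 -0.0007 -1.    ] F [ 0.556  -0.1913 -1.3811] grip mm 58.20148609144071 q [  0.0552  36.898   99.5506  -0.0568  43.8575 -89.916 ]
rotvec rad [ 0.0002 -0.0053  0.0007] deg [ 0.0124 -0.3061  0.0396]
shift [0.0012 0.0001 0.0021]
```

View pics/c5.png

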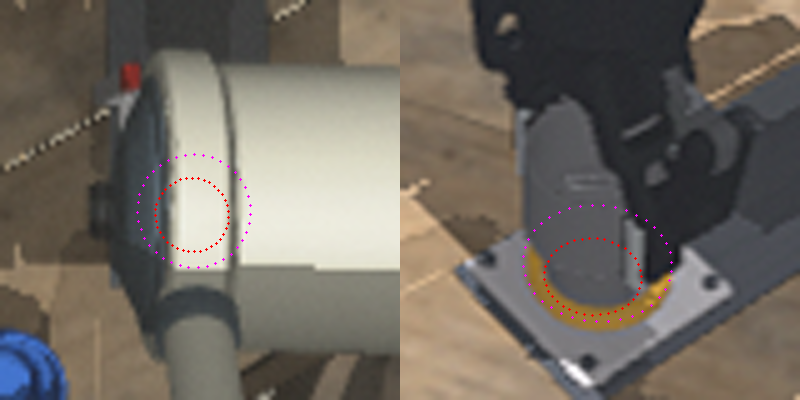

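Request:
carry_out(
  targets=[
    [[0,0,0.0018,0,-0.004,0,0.05],[0.0015,0,0,0,0,0,0.05],[0.0005,0,0,0,0,0,0.05],[0,0,0,0,0,0,0.05],[0,0,0,0,0,0,0.085],[0,0,0,0,0,0,0.085],[0,0,0,0,0,0,0.085],[0,0,0,0,0,0,0.085]],
  ],
)

```text
time_s: 10.37
tool_pos: [0.5387, 0.0599, 0.0377]
orientation: [-27.5, 89.9, -27.5]
force: [0.2, -0.0, -0.6]
grip_width: 0.994
```

Request:
carry_out(
  targets=[
    [[-0.01,0,0,0,0,0,0.085],[-0.02,0,0,0,0,0,0.085],[-0.03,0,0,0,0,0,0.085],[-0.03,0,0,0,0,0,0.085],[-0.03,0,0,0,0,0,0.085],[-0.03,0,0,0,0,0,0.085],[-0.01,0,0,0,0,0,0.085],[0,0,0,0,0,0,0.085]],
  ],
)

```text
time_s: 11.03
tool_pos: [0.537, 0.06, 0.2089]
orientation: [-126.5, 90.0, -126.5]
force: [-0.2, 0.2, 0.1]
grip_width: 0.994
```

```bash
python3 - <<'E'
import sys;sys.argv=['',"x"]
from look import *
go((.635,.287,.15),90)
look("6",proj("top",(.54,.06,.05)),proj("scene",(.54,.06,.05)),80,[((.538,.06,.011),.019,(0,0,255)),((.538,.06,.081),.029,(0,255,0))])
E
```

```text
t 11.03 pos [0.537  0.06   0.2089] jaw y [-0.0003  1.     -0.0007] xdir [-0.0005 -0.0007 -1.    ] F [-0.1847  0.1808  0.087 ] grip mm 84.90453431855059 q [  0.0696  22.9125  90.7141  -0.0434  66.403  -89.9301]
rotvec rad [ 0.0003 -0.0005  0.0007] deg [ 0.0171 -0.0294  0.0398]
shift [0.0587 0.227  0.0981]
```

View pics/c6.png

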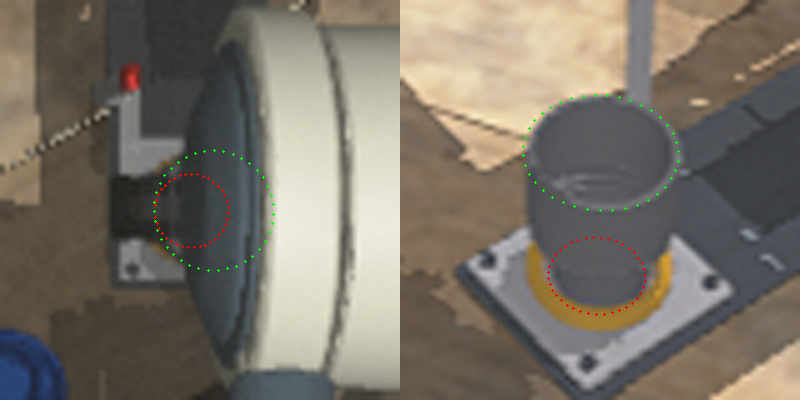

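Request:
carry_out(
  targets=[
    [[0,0.027,0.0117,0,0,0,0.085],[0,0.027,0.0117,0,0,0,0.085],[0,0.027,0.0117,0,0,0,0.085],[0,0.027,0.0117,0,0,0,0.085],[0,0.027,0.0117,0,0,0,0.085],[0,0.027,0.0117,0,0,0,0.085],[0,0.027,0.0117,0,0,0,0.085],[0,0.027,0.0117,0,0,0,0.085]],
  ],
)

```text
time_s: 11.8
tool_pos: [0.6262, 0.279, 0.1921]
orientation: [-164.1, 88.6, -164.4]
force: [-0.0, -0.2, 0.5]
grip_width: 0.99
```

Request:
carry_out(
  targets=[
    [[0,0,0,0.1,0,0,0.085],[0,0,0,0.1,0,0,0.085],[0,0,0,0.1,0,0,0.085],[0,0,0,0.1,0,0,0.085],[0,0,0,0.1,0,0,0.085],[0,0,0,0.1,0,0,0.085],[0,0,0,0.1,0,0,0.085],[0,0,0,0,0,0,0.085]],
  ],
)

```text
time_s: 12.47
tool_pos: [0.6209, 0.2845, 0.173]
orientation: [-121.6, 87.3, -163.7]
force: [1.0, 0.7, 0.6]
grip_width: 0.994
```

```bash
python3 - <<'E'
from h import *
go((.635,.287,.11),45)
c=np.array([.635,.287,.07])
s0=cv2.resize(cv2.imread("pics/scene0.png")[180:240,220:280],(600,600),interpolation=cv2.INTER_CUBIC)
for z in(.07,0):
  r=.029 if z else .019
  for a in np.linspace(0,6.28,60):
    q=proj("scene",[c[0]+r*np.cos(a),c[1]+r*np.sin(a),z]);cv2.circle(s0,tuple(int(v) for v in((q-[220,180])+.5)*10-.5),2,(0,255,0),-1)
cv2.imwrite("pics/b2.png",s0)
E
```

```text
t 12.47 pos [0.6209 0.2845 0.173 ] jaw y [ 0.6684  0.7427 -0.0406] xdir [-0.0458 -0.0134 -0.9989] F [0.9546 0.6545 0.5685] grip mm 84.90653084181234 q [ 19.5323  37.3263  69.3498   0.1571  76.0551 -28.4929]
rotvec rad [ 0.0521 -0.024   0.0413] deg [ 2.9831 -1.3743  2.3655]
shift [0.0623 0.0139 0.0103]
```

View pics/b2.png

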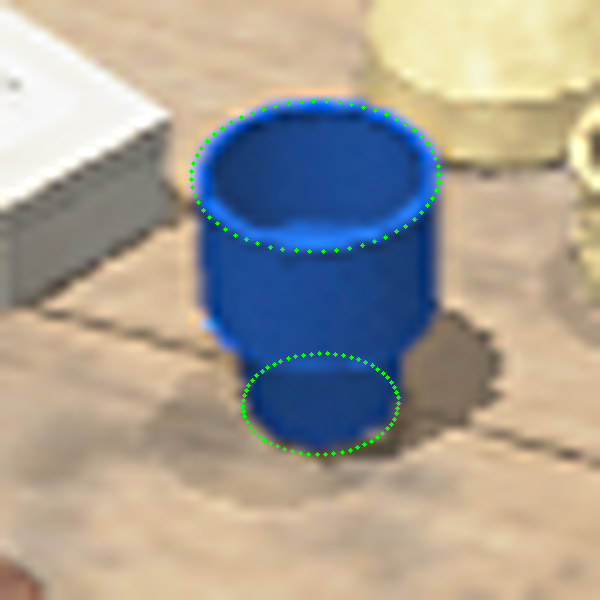

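Request:
carry_out(
  targets=[
    [[0,0.005,0.004,0.026,-0.012,0.02,0.085],[0,0.005,0.004,0.026,-0.012,0.02,0.085],[0.01,0.003,0.002,0,0,0,0.085],[0.015,0,0,0,0,0,0.085],[0.015,0,0,0,0,0,0.085],[0.01,0,0,0,0,0,0.085],[0,0,0,0,0,0,0.085],[0,0,0,0,0,0,0.085]],
  ],
)

```text
time_s: 13.13
tool_pos: [0.6331, 0.2854, 0.1087]
orientation: [-115.5, 89.1, -159.3]
force: [-0.2, 0.1, 0.9]
grip_width: 0.994
```

```bash
python3 - <<'E'
from h import *
go((.635,.287,.026),45)
E
```

```text
t 13.13 pos [0.6331 0.2854 0.1087] jaw y [ 0.691   0.7228 -0.0145] xdir [-0.0151 -0.0057 -0.9999] F [-0.1573  0.0713  0.87  ] grip mm 84.92825501423708 q [ 19.3514  41.1274  72.526   -0.0243  67.2691 -26.9248]
rotvec rad [ 0.0224 -0.0068  0.0146] deg [ 1.2858 -0.3886  0.8371]
shift [0.0826 0.0036 0.0008]
```

Request:
carry_out(
  targets=[
    [[0.015,0.0025,0.0005,0.02,-0.007,0.015,0.085],[0.02,0,0,0,0,0,0.085],[0.02,0,0,0,0,0,0.085],[0.015,0,0,0,0,0,0.085],[0,0,0,0,0,0,0.085],[0,0,0,0,0,0,0.085],[0,0,0,0,0,0,0.085],[0,0,0,0,0,0,0.085]],
  ],
)

```text
time_s: 13.8
tool_pos: [0.6377, 0.2879, 0.0407]
orientation: [65.5, 89.7, 21.0]
force: [0.2, 0.5, 0.7]
grip_width: 0.995
```

```bash
python3 - <<'E'
from h import *
go((.635,.287,.026),45)
E
```

```text
t 13.8 pos [0.6377 0.2879 0.0407] jaw y [0.7008 0.7133 0.005 ] xdir [ 0.0052  0.002  -1.    ] F [0.2251 0.4543 0.6709] grip mm 84.98329097215641 q [ 19.4024  45.544   75.3523   0.0102  58.7867 -26.1108]
rotvec rad [ 0.0089  0.0023 -0.005 ] deg [ 0.5079  0.1304 -0.2891]
shift [ 0.0147 -0.0026 -0.0014]
```

Request:
carry_out(
  targets=[
    [[0.006,-0.002,-0.001,0.008,0.002,-0.005,0.085],[0.006,-0.001,-0.001,0,0,-0.001,0.085],[0.002,0,0,0,0,0,0.085],[0,0,0,0,0,0,0.085],[0,0,0,0,0,0,0.085],[0,0,0,0,0,0,0.085],[0,0,0,0,0,0,0.085],[0,0,0,0,0,0,0.085]],
  ],
)

```text
time_s: 14.47
tool_pos: [0.6355, 0.2877, 0.0286]
orientation: [50.5, 89.8, 5.5]
force: [-0.3, 0.6, 0.4]
grip_width: 0.998
```

```bash
python3 - <<'E'
from h import *
go((.635,.287,.026),45)
E
```

```text
t 14.47 pos [0.6355 0.2877 0.0286] jaw y [0.7068 0.7074 0.0025] xdir [ 0.0032  0.0003 -1.    ] F [-0.2804  0.5693  0.388 ] grip mm 85.23539249965813 q [ 19.475   46.3327  75.8938  -0.0522  57.5966 -25.5235]
rotvec rad [ 0.0005  0.002  -0.0025] deg [ 0.0264  0.1161 -0.1407]
shift [ 0.0026 -0.0008  0.0001]
```

Request:
carry_out(
  targets=[
    [[0.0022,-0.0005,0,0,0.002,-0.002,0.085],[0,0,0,0,0,0,0.05],[0,0,0,0,0,0,0.05],[0,0,0,0,0,0,0.05],[0,0,0,0,0,0,0.05],[0,0,0,0,0,0,0.05],[0,0,0,0,0,0,0.05],[0,0,0,0,0,0,0.05]],
  ],
  newtons=40,
)

```text
time_s: 15.13
tool_pos: [0.6353, 0.2873, 0.0268]
orientation: [86.2, 90.0, 41.2]
force: [-0.8, -0.3, 0.6]
grip_width: 0.679
```

Request:
carry_out(
  targets=[
    [[-0.01,0,0,0,0,0,0.05],[-0.02,0,0,0,0,0,0.05],[-0.03,0,0,0,0,0,0.05],[-0.03,0,0,0,0,0,0.05],[-0.03,0,0,0,0,0,0.05],[-0.03,0,0,0,0,0,0.05],[-0.02,0,0,0,0,0,0.05],[0,0,0,0,0,0,0.05]],
  ],
)

```text
time_s: 15.8
tool_pos: [0.6336, 0.2867, 0.207]
orientation: [-119.4, 89.8, -164.4]
force: [1.4, -0.2, -1.8]
grip_width: 0.679
```

```bash
python3 - <<'E'
from h import *
go((.538,.060,.20),90)
E
```

```text
t 15.8 pos [0.6336 0.2867 0.207 ] jaw y [ 0.7068  0.7074 -0.0031] xdir [-0.0034 -0.0009 -1.    ] F [ 1.3794 -0.19   -1.8071] grip mm 57.96823859310924 q [ 19.4206  35.3967  67.5142   0.0138  77.2906 -25.6097]
rotvec rad [-0.7849 -0.0028  0.0022] deg [-44.9727  -0.1631   0.1278]
shift [ 0.0075 -0.2279  0.0926]
```

Request:
carry_out(
  targets=[
    [[-0.002,-0.02,0.008,0,0,0,0.05],[-0.002,-0.027,0.011,0,0,0,0.05],[-0.002,-0.027,0.011,0,0,0,0.05],[-0.002,-0.027,0.011,0,0,0,0.05],[-0.002,-0.027,0.011,0,0,0,0.05],[-0.002,-0.027,0.011,0,0,0,0.05],[-0.002,-0.027,0.011,0,0,0,0.05],[-0.001,-0.02,0.008,0,0,0,0.05]],
  ],
)

```text
time_s: 16.47
tool_pos: [0.5448, 0.0824, 0.2247]
orientation: [105.8, 89.9, 61.2]
force: [0.9, 0.3, -0.6]
grip_width: 0.683
```

Request:
carry_out(
  targets=[
    [[-0.001,0,0,-0.09,0,0,0.05],[-0.001,0,0,-0.1,0,0,0.05],[-0.001,0,0,-0.1,0,0,0.05],[-0.001,0,0,-0.1,0,0,0.05],[-0.001,0,0,-0.1,0,0,0.05],[-0.001,0,0,-0.1,0,0,0.05],[-0.001,0,0,-0.1,0,0,0.05],[0,0,0,0,0,0,0.05]],
  ],
)

```text
time_s: 17.13
tool_pos: [0.5397, 0.0766, 0.2326]
orientation: [178.4, 89.8, 174.8]
force: [0.0, 0.8, -1.5]
grip_width: 0.681
```

```bash
python3 - <<'E'
from h import *
go((.538,.060,.15),90)
E
```

```text
t 17.13 pos [0.5397 0.0766 0.2326] jaw y [0.0624 0.998  0.0001] xdir [-0.0027  0.0002 -1.    ] F [ 0.0047  0.7779 -1.5263] grip mm 58.177318127249805 q [  1.7859  21.8499  88.2072   0.0204  70.0989 -84.6413]
rotvec rad [-0.0625 -0.0027 -0.0002] deg [-3.5797 -0.1569 -0.0094]
shift [ 0.0826 -0.0167 -0.0005]
```

Request:
carry_out(
  targets=[
    [[0,-0.008,0,-0.03,0,0,0.05],[0.01,-0.007,0,-0.03,0,0,0.05],[0.02,-0.001,0,0,0,0,0.05],[0.02,0,0,0,0,0,0.05],[0.02,0,0,0,0,0,0.05],[0.015,0,0,0,0,0,0.05],[0,0,0,0,0,0,0.05],[0,0,0,0,0,0,0.05]],
  ],
)

```text
time_s: 17.8
tool_pos: [0.5381, 0.06, 0.1456]
orientation: [164.1, 89.9, 162.6]
force: [-0.0, 0.0, -0.4]
grip_width: 0.681
```

```bash
python3 - <<'E'
import sys;sys.argv=['',"x"]
from look import *
go((.538,.060,.115),90)
p=st()[1];c=p[:2]
look("7",proj("top",(.54,.06,.05)),proj("scene",(.54,.06,.08)),80,[((*c,p[2]-.0268),.019,(0,0,255)),((.538,.06,.081),.029,(0,255,0))])
E
```

```text
t 17.8 pos [0.5381 0.06   0.1456] jaw y [0.0274 0.9996 0.0003] xdir [-0.0009  0.0003 -1.    ] F [-0.0237  0.0174 -0.3905] grip mm 58.197150713038575 q [  0.0271  27.5651  94.667    0.0195  57.8204 -88.4142]
rotvec rad [-0.0274 -0.0009 -0.0003] deg [-1.5691 -0.0527 -0.0158]
shift [ 0.0306  0.     -0.0001]
```

View pics/c7.png

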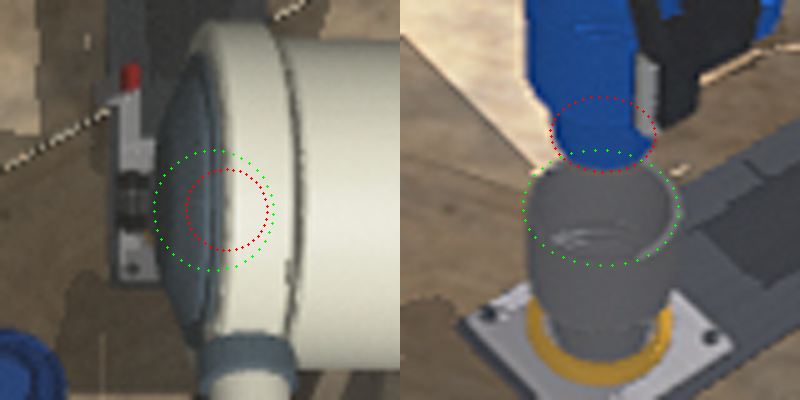

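Request:
carry_out(
  targets=[
    [[0.01,0,-0.0005,-0.02,0.001,0,0.05],[0.01,0,-0.0005,0,0.001,0,0.05],[0.01,0,-0.0005,0,0.001,0,0.05],[0,0,0,0,0,0,0.05],[0,0,0,0,0,0,0.05],[0,0,0,0,0,0,0.05],[0,0,0,0,0,0,0.05],[0,0,0,0,0,0,0.05]],
  ],
)

```text
time_s: 18.57
tool_pos: [0.5385, 0.0602, 0.1159]
orientation: [13.0, 89.9, 12.6]
force: [-0.2, -0.3, -0.9]
grip_width: 0.685
```

```bash
python3 - <<'E'
import sys;sys.argv=['',"x"]
from look import *
go((.538,.060,.0778),90)
p=st()[1];c=p[:2]
look("8",proj("top",(.54,.06,.05)),proj("scene",(.54,.06,.08)),80,[((*c,p[2]-.0268),.019,(0,0,255)),((.538,.06,.081),.029,(0,255,0))])
E
```

```text
t 18.57 pos [0.5385 0.0602 0.1159] jaw y [0.0059 1.     0.0003] xdir [ 0.0015  0.0003 -1.    ] F [-0.2057 -0.2727 -0.9443] grip mm 58.463230770014874 q [  0.048   29.9516  96.3348   0.0235  53.6289 -89.6274]
rotvec rad [-0.0059  0.0015 -0.0003] deg [-0.3385  0.0846 -0.0192]
shift [ 0.0381 -0.0002 -0.0005]
```

View pics/c8.png

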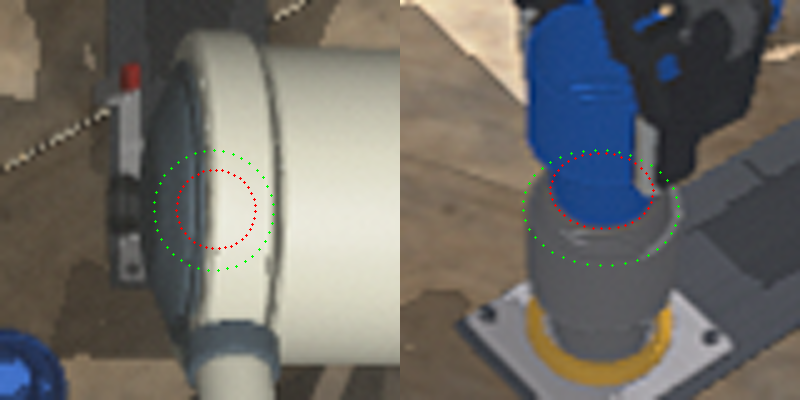

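Request:
carry_out(
  targets=[
    [[0.006,0,-0.0008,-0.005,0.002,0,0.05],[0.006,0,-0.0005,0,0.001,0,0.05],[0.006,0,-0.0005,0,0.001,0,0.05],[0.004,0,-0.0003,0,0.001,0,0.05],[0,0,0,0,0,0,0.05],[0,0,0,0,0,0,0.05],[0,0,0,0,0,0,0.05],[0,0,0,0,0,0,0.05]],
  ],
)

```text
time_s: 19.33
tool_pos: [0.5361, 0.0602, 0.0913]
orientation: [174.8, 89.8, 174.8]
force: [0.0, -0.4, -0.4]
grip_width: 0.681
```

```bash
python3 - <<'E'
from h import *
go((.538,.060,.0778),90)
E
```

```text
t 19.33 pos [0.5361 0.0602 0.0913] jaw y [0.0004 1.     0.0004] xdir [-0.0041  0.0004 -1.    ] F [ 0.0043 -0.438  -0.3884] grip mm 58.121030988419776 q [  0.0463  32.0353  97.5709   0.028   50.6304 -89.9498]
rotvec rad [-0.0004 -0.0041 -0.0004] deg [-0.0217 -0.2366 -0.0214]
shift [ 0.0135 -0.0002  0.0019]
```

Request:
carry_out(
  targets=[
    [[0.002,0,0.0018,0,-0.003,0,0.05],[0.003,0,0,0,0,0,0.05],[0.003,0,0,0,0,0,0.05],[0.003,0,0,0,0,0,0.05],[0.001,0,0,0,0,0,0.05],[0,0,0,0,0,0,0.05],[0,0,0,0,0,0,0.05],[0,0,0,0,0,0,0.05]],
  ],
)

```text
time_s: 20.0
tool_pos: [0.5384, 0.0602, 0.0783]
orientation: [94.2, 90.0, 94.2]
force: [-1.5, 0.7, -1.1]
grip_width: 0.682
```

```bash
python3 - <<'E'
import sys;sys.argv=['',"x"]
from look import *
go((.538,.060,.0778),90)
look("9",proj("top",(.54,.06,.05)),proj("scene",(.54,.06,.08)),80)
E
```

```text
t 20.0 pos [0.5384 0.0602 0.0783] jaw y [0.0004 1.     0.0004] xdir [-0.      0.0004 -1.    ] F [-1.517   0.7331 -1.1147] grip mm 58.22651177950081 q [  0.0505  33.2448  98.0008   0.0268  48.7559 -89.9456]
rotvec rad [-0.0004 -0.     -0.0004] deg [-0.0216 -0.0015 -0.0201]
shift [ 0.0005 -0.0002 -0.0004]
```

View pics/c9.png

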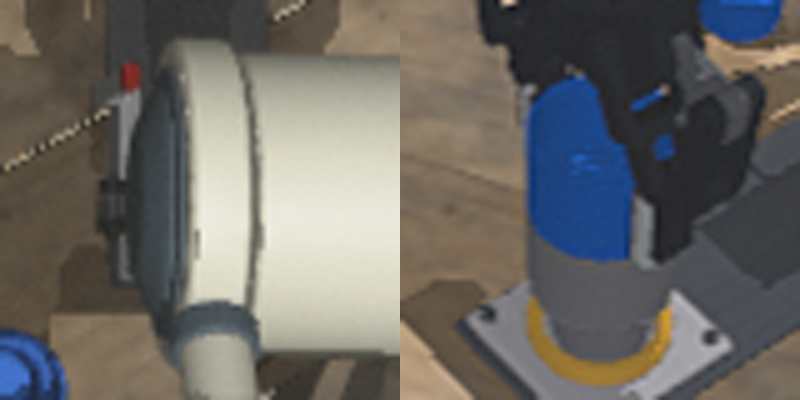

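Nested with bands flush. Press down slightly, release, and retreat up.

Request:
carry_out(
  targets=[
    [[0.001,0,0,0,0,0,0.05],[0.0005,0,0,0,0,0,0.05],[0,0,0,0,0,0,0.085],[0,0,0,0,0,0,0.085],[0,0,0,0,0,0,0.085],[0,0,0,0,0,0,0.085],[-0.005,0,0,0,0,0,0.085],[-0.02,0,0,0,0,0,0.085]],
  ],
)

```text
time_s: 20.77
tool_pos: [0.5374, 0.0601, 0.101]
orientation: [173.7, 89.9, 173.7]
force: [-0.1, 0.7, -0.4]
grip_width: 0.995
```

Request:
carry_out(
  targets=[
    [[-0.03,0,0,0,0,0,0.085],[-0.03,0,0,0,0,0,0.085],[-0.03,0,0,0,0,0,0.085],[-0.03,0,0,0,0,0,0.085],[-0.02,0,0,0,0,0,0.085],[-0.01,0,0,0,0,0,0.085],[0,0,0,0,0,0,0.085],[0,0,0,0,0,0,0.085]],
  ],
)

```text
time_s: 21.43
tool_pos: [0.5374, 0.0601, 0.2637]
orientation: [15.2, 89.9, 15.2]
force: [-0.3, -0.5, -0.7]
grip_width: 0.997
```

```bash
python3 - <<'E'
import sys;sys.argv=['',"x"]
from look import *
go((.68,.063,.235),0)
look("10",proj("top",(.62,.06,.05)),proj("scene",(.62,.06,.1)),130,[((.538,.06,.121),.029,(0,255,0))])
E
```

```text
t 21.43 pos [0.5374 0.0601 0.2637] jaw y [0.0003 1.     0.0003] xdir [ 0.0011  0.0003 -1.    ] F [-0.2708 -0.4641 -0.6991] grip mm 85.11746286256606 q [  0.0412  19.6199  86.4578   0.0178  73.8592 -89.9449]
rotvec rad [ 1.5705  0.0006 -0.0011] deg [89.9811  0.0361 -0.0631]
shift [0.0289 0.003  0.1425]
```

View pics/c10.png

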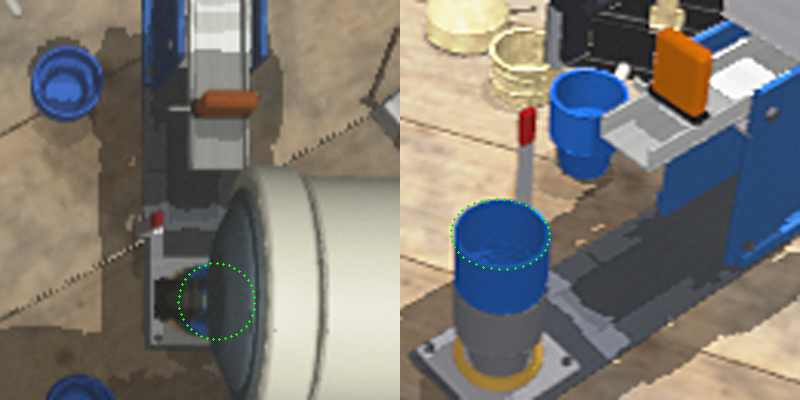

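Request:
carry_out(
  targets=[
    [[-0.001,0,0,0.115,0,0,0.085],[-0.001,0,0,0.115,0,0,0.085],[-0.001,0,0,0.115,0,0,0.085],[-0.001,0,0,0.115,0,0,0.085],[-0.001,0,0,0.115,0,0,0.085],[-0.001,0,0,0.115,0,0,0.085],[-0.001,0,0,0.115,0,0,0.085],[-0.001,0,0,0.115,0,0,0.085]],
  ],
)

```text
time_s: 22.2
tool_pos: [0.5322, 0.06, 0.26]
orientation: [-126.0, 88.9, 179.1]
force: [1.0, 0.1, -0.5]
grip_width: 0.996
```

Request:
carry_out(
  targets=[
    [[-0.001,0,0,0.115,0,0,0.085],[-0.001,0,0,0.115,0,0,0.085],[-0.001,0,0,0.115,0,0,0.085],[-0.001,0,0,0.115,0,0,0.085],[-0.001,0,0,0.115,0,0,0.085],[0,0,0,0.05,0,0,0.085],[0,0,0,0,0,0,0.085],[0,0,0,0,0,0,0.085]],
  ],
)

```text
time_s: 22.87
tool_pos: [0.5275, 0.0599, 0.2541]
orientation: [-87.5, 87.8, 179.6]
force: [0.0, 0.2, 0.9]
grip_width: 0.999
```

```bash
python3 - <<'E'
from h import *
go((.68,.063,.235),0)
# grip fit: box model
from scipy.optimize import least_squares
ims={n:cv2.imread(f"pics/{n}0.png") for n in("top","scene")}
hulls={}
for n in ims:
    m=mask(ims[n],(4,140,60),(16,255,255)); b=max((b for b in blobs(m) if abs(b[2][0]-340)<12 and 150<b[2][1]<215),key=lambda b:b[1][4])
    hulls[n]=b[1][:4]
def bx(p):
    r=[]
    x,y,yw=p;c,s=np.cos(yw),np.sin(yw)
    C=np.array([[x+c*a-s*b,y+s*a+c*b,z] for a in(-.007,.007) for b in(-.02,.02) for z in(.148,.196)])
    for n in hulls:
        q=np.array([proj(n,k) for k in C]);u,v,w,h=hulls[n]
        e=[q[:,0].min()-(u-.5),q[:,0].max()-(u+w-.5),q[:,1].min()-(v-.5),q[:,1].max()-(v+h-.5)]
        if n=="scene": e=e[:3]
        r+=e
    return r
s=least_squares(bx,[.68,.062,0]);print(hulls,s.x,np.array(s.fun))
E
```

```text
t 22.87 pos [0.5275 0.0599 0.2541] jaw y [ 0.998  -0.0508 -0.0388] xdir [-0.0389  0.0003 -0.9992] F [0.02   0.1791 0.8832] grip mm 85.30137283799317 q [ 0.0211 20.442  86.8168  0.0173 74.9684  2.9289]
rotvec rad [-0.0508  0.0007  0.0389] deg [-2.9122  0.0407  2.2272]
shift [ 0.0132  0.1528 -0.0109]
{'top': array([332, 161,  20,   8], dtype=int32), 'scene': array([330, 189,  20,  28], dtype=int32)} [0.6826 0.0616 0.0069] [-0.381   1.1496  0.0995  1.515  -1.2815  1.8105 -2.6099]
```

Request:
carry_out(
  targets=[
    [[-0.001,0.015,-0.001,-0.025,0,0.02,0.06],[-0.002,0.025,0.001,-0.025,0,0.02,0.06],[-0.002,0.03,0,0,0,0,0.06],[-0.002,0.03,0,0,0,0,0.06],[-0.001,0.025,0,0,0,0,0.06],[-0.001,0.015,0,0,0,0,0.06],[0,0,0,0,0,0,0.06],[0,0,0,0,0,0,0.06]],
  ],
)

```text
time_s: 23.53
tool_pos: [0.67, 0.0595, 0.2549]
orientation: [-86.0, 89.5, -174.8]
force: [-0.4, -1.2, 0.5]
grip_width: 0.702
```

```bash
python3 - <<'E'
from h import *
go((.678,.062,.156),0.5)
E
```

```text
t 23.53 pos [0.67   0.0595 0.2549] jaw y [ 0.9997  0.0221 -0.0083] xdir [-0.0082 -0.0008 -1.    ] F [-0.44   -1.1586  0.5088] grip mm 59.91882234610598 q [ 0.0102 31.4195 67.4389 -0.0438 81.6139 -1.247 ]
rotvec rad [0.0133 0.0006 0.0083] deg [0.7638 0.0361 0.4729]
shift [ 0.0988  0.0089 -0.0024]
```

Request:
carry_out(
  targets=[
    [[0,0.005,-0.0025,0.013,0,0.009,0.06],[0.01,0.003,0,0,0,0,0.06],[0.02,0,0,0,0,0.001,0.06],[0.02,0,0,0,0,0.001,0.06],[0.015,0,0,0,0,0.001,0.06],[0,0,0,0,0,0,0.06],[0,0,0,0,0,0,0.06],[0,0,0,0,0,0,0.06]],
  ],
)

```text
time_s: 24.2
tool_pos: [0.6742, 0.063, 0.1847]
orientation: [73.6, 89.9, -15.7]
force: [-0.7, 0.1, 0.8]
grip_width: 0.7
```

```bash
python3 - <<'E'
import sys;sys.argv=['',"x"]
from look import *
go((.678,.062,.156),0.5)
look("11",proj("top",(.65,.06,.15)),proj("scene",(.66,.06,.17)),100)
E
```

```text
t 24.2 pos [0.6742 0.063  0.1847] jaw y [0.9999 0.0125 0.0018] xdir [ 0.0018 -0.0005 -1.    ] F [-0.6542  0.1364  0.7584] grip mm 59.783701278822164 q [ 0.3004 34.9015 72.2653 -0.0306 72.7313 -0.4095]
rotvec rad [ 0.0038  0.0005 -0.0018] deg [ 0.219   0.0297 -0.1017]
shift [0.0287 0.0037 0.001 ]
```

View pics/c11.png

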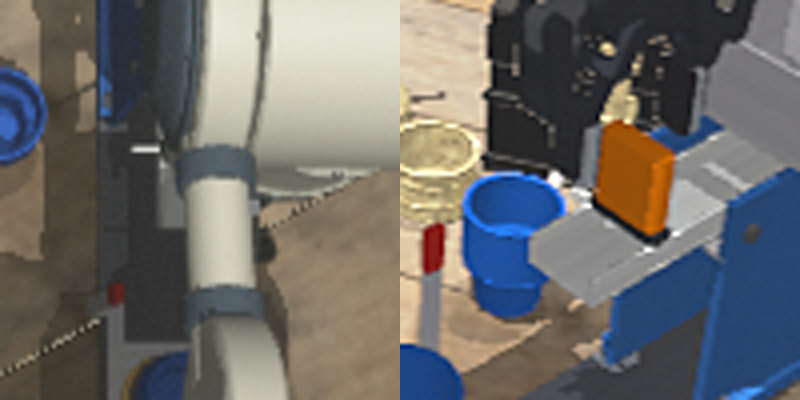

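Request:
carry_out(
  targets=[
    [[0.007,0.002,0.001,0,0,-0.002,0.06],[0.01,0.001,0,0,0,0,0.06],[0.009,0,0,0,0,0,0.06],[0,0,0,0,0,0,0.06],[0,0,0,0,0,0,0.06],[0,0,0,0,0,0,0.06],[0,0,0,0,0,0,0.06],[0,0,0,0,0,0,0.06]],
  ],
)

```text
time_s: 24.97
tool_pos: [0.6794, 0.0618, 0.1587]
orientation: [82.8, 89.7, -6.5]
force: [0.4, 0.3, 0.3]
grip_width: 0.701
```

```bash
python3 - <<'E'
import sys;sys.argv=['',"x"]
from look import *
go((.678,.062,.156),0.5)
look("12",proj("top",(.65,.06,.15)),proj("scene",(.66,.06,.17)),100)
E
```

```text
t 24.97 pos [0.6794 0.0618 0.1587] jaw y [0.9999 0.0125 0.0046] xdir [ 0.0046 -0.0005 -1.    ] F [0.441  0.3378 0.2915] grip mm 59.84554766473923 q [ 0.2028 36.6709 73.1497 -0.0328 69.9177 -0.5004]
rotvec rad [ 0.0037  0.0006 -0.0046] deg [ 0.2144  0.0327 -0.2614]
shift [ 0.0027 -0.0014 -0.0002]
```

View pics/c12.png

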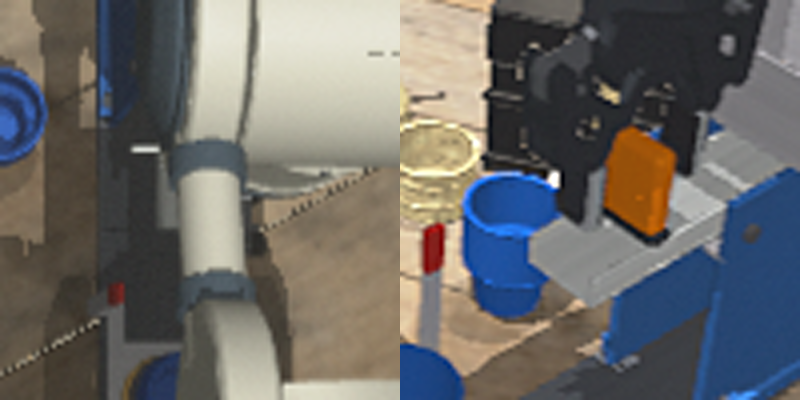

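Request:
carry_out(
  targets=[
    [[0.001,-0.001,0,0.003,0,-0.004,0.06],[0,0,0,0,0,0,0.005],[0,0,0,0,0,0,0.005],[0,0,0,0,0,0,0.005],[0,0,0,0,0,0,0.005],[0,0,0,0,0,0,0.005],[0,0,0,0,0,0,0.005],[0,0,0,0,0,0,0.005]],
  ],
  newtons=60,
)

```text
time_s: 25.73
tool_pos: [0.68, 0.0619, 0.1588]
orientation: [81.1, 89.7, -8.3]
force: [3.9, -0.7, -0.9]
grip_width: 0.157
```

```bash
python3 - <<'E'
import sys;sys.argv=['',"x"]
from look import *
go((.598,.061,.156),0.5)
look("13",proj("top",(.65,.06,.15)),proj("scene",(.66,.06,.17)),100)
for k in ("0","13"):
  im=cv2.imread(f"pics/top{k}.png")
  cv2.imwrite(f"pics/p{k}.png",cv2.resize(im[150:220,300:370],(560,560),interpolation=cv2.INTER_CUBIC))
E
```

```text
t 25.73 pos [0.68   0.0619 0.1588] jaw y [0.9999 0.0098 0.0044] xdir [ 0.0044 -0.0006 -1.    ] F [ 3.8797 -0.6673 -0.8751] grip mm 13.43063055354381 q [ 0.2083 36.7223 73.03   -0.0401 69.9975 -0.3373]
rotvec rad [ 0.001   0.0007 -0.0044] deg [ 0.0593  0.0391 -0.25  ]
shift [ 0.0024 -0.082   0.    ]
```

View pics/c13.png

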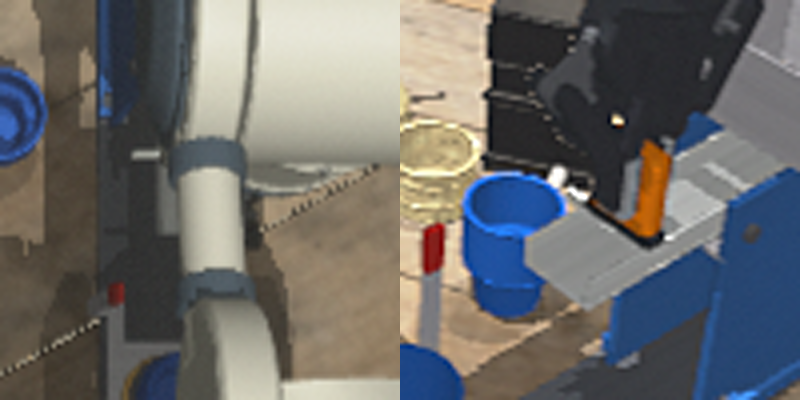

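View pics/p0.png

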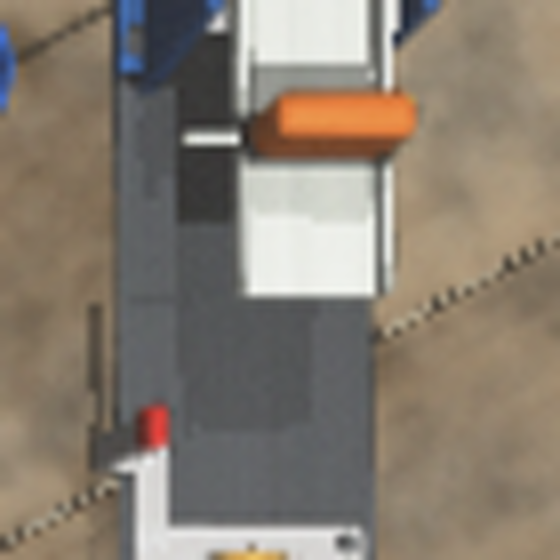

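View pics/p13.png

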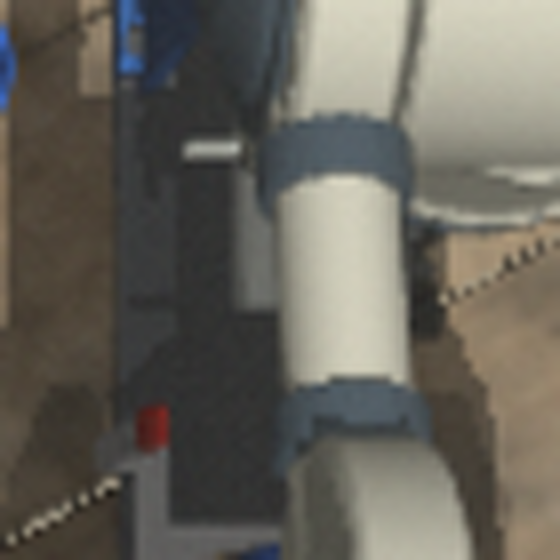

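```bash
python3 - <<'E'
from h import *
f=lambda u,v:(300+(u+.5)/8-.5,150+(v+.5)/8-.5)
print("pointer",atz("top",*f(212,150),.14),"mark ctr",atz("top",*f(152,426),.148), "edges",atz("top",*f(152,404),.148),atz("top",*f(152,449),.148),atz("top",*f(152,426),.14))
print("pointer home",atz("top",*f(212,137),.14))
# scene red mark extents
im=cv2.imread("pics/scene0.png")
cv2.imwrite("pics/m0.png",cv2.resize(im[205:235,275:305],(600,600),interpolation=cv2.INTER_CUBIC))
for x in(.592,.598,.604):
  print([ (proj("scene",(x,y,z))-[275,205]+.5)*20 for y in(.104,.112) for z in(.122,.148)])
E
```

```text
pointer [0.6799 0.0921 0.14  ] mark ctr [0.5985 0.1098 0.148 ] edges [0.6048 0.1099 0.148 ] [0.5919 0.1098 0.148 ] [0.599  0.1088 0.14  ]
pointer home [0.6837 0.0921 0.14  ]
[array([262.7318, 495.2455]), array([271.3266, 289.8241]), array([210.2092, 451.6192]), array([217.7634, 246.7171])]
[array([310.2929, 470.519 ]), array([319.7522, 265.3435]), array([257.6446, 427.1975]), array([266.059 , 222.5435])]
[array([357.532, 445.96 ]), array([367.8439, 241.0317]), array([304.761 , 402.9399]), array([314.0238, 198.5355])]
```

View pics/m0.png

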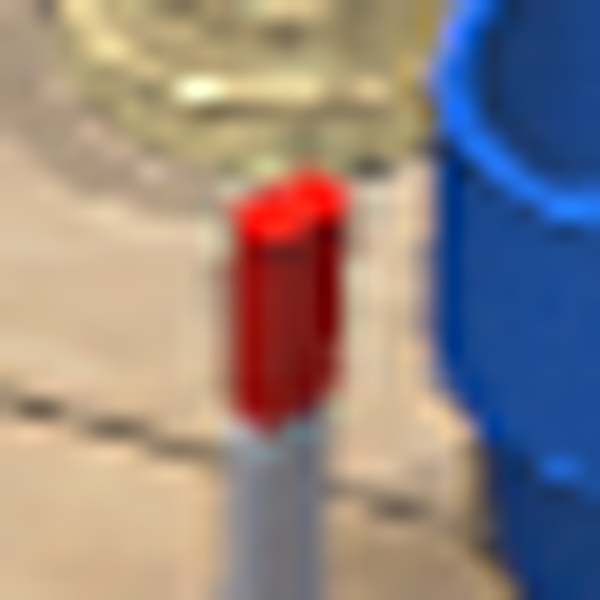

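Request:
carry_out(
  targets=[
    [[0,-0.008,0,0,0,-0.002,0.005],[0,-0.012,0,0,0,0,0.005],[0,-0.012,0,0,0,0,0.005],[0,0,0,0,0,0,0.005],[0,0,0,0,0,0,0.005],[0,0,0,0,0,0,0.005],[0,0,0,0,0,0,0.005],[0,0,0,0,0,0,0.005]],
  ],
)

```text
time_s: 26.5
tool_pos: [0.6507, 0.0613, 0.1588]
orientation: [83.6, 89.6, -5.9]
force: [6.4, -0.2, -2.1]
grip_width: 0.157
```

```bash
python3 - <<'E'
from h import *
go((.5985,.061,.1588),0.5)
E
```

```text
t 26.5 pos [0.6507 0.0613 0.1588] jaw y [0.9999 0.0098 0.0071] xdir [ 0.0071 -0.0007 -1.    ] F [ 6.391  -0.2235 -2.1311] grip mm 13.418773804588035 q [ 0.1739 34.4289 77.8368 -0.0468 67.3272 -0.3677]
rotvec rad [ 0.001   0.0008 -0.0071] deg [ 0.0595  0.0457 -0.4068]
shift [-0.0004 -0.0522 -0.0002]
```

Works as expected; the spring force rises as specified. Continue.

Request:
carry_out(
  targets=[
    [[0,-0.01,0,0,0,-0.004,0.005],[0,-0.012,0,0,0,-0.001,0.005],[0,-0.012,0,0,0,-0.001,0.005],[0,-0.01,0,0,0,0,0.005],[0,-0.004,0,0,0,0,0.005],[0,0,0,0,0,0,0.005],[0,0,0,0,0,0,0.005],[0,0,0,0,0,0,0.005]],
  ],
)

```text
time_s: 27.17
tool_pos: [0.61, 0.0606, 0.1588]
orientation: [86.2, 89.3, -3.2]
force: [8.4, 0.2, -4.7]
grip_width: 0.155
```

```bash
python3 - <<'E'
import sys;sys.argv=['',"x"]
from look import *
go((.5985,.061,.1588),0.5)
look("14",proj("top",(.6,.08,.15)),proj("scene",(.58,.08,.12)),70)
E
```

```text
t 27.17 pos [0.61   0.0606 0.1588] jaw y [0.9999 0.0095 0.0114] xdir [ 0.0114 -0.0006 -0.9999] F [ 8.3646  0.1826 -4.7147] grip mm 13.272043366572301 q [ 0.1161 31.3421 84.2152 -0.0422 63.7914 -0.4073]
rotvec rad [ 0.0007  0.0007 -0.0114] deg [ 0.0418  0.0424 -0.651 ]
shift [-0.0001 -0.0115 -0.0005]
```

View pics/c14.png

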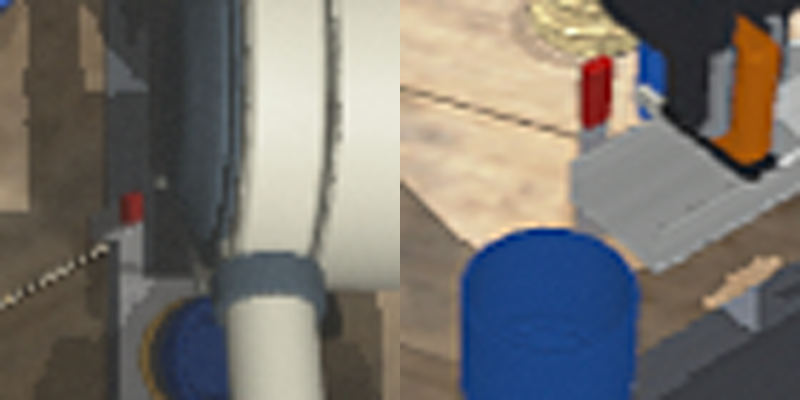

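Request:
carry_out(
  targets=[
    [[0,-0.005,0,0,0,-0.004,0.005],[0,-0.005,0,0,0,-0.002,0.005],[0,-0.0025,0,0,0,-0.001,0.005],[0,0,0,0,0,0,0.005],[0,0,0,0,0,0,0.005],[0,0,0,0,0,0,0.005],[0,0,0,0,0,0,0.005],[0,0,0,0,0,0,0.005]],
  ],
)

```text
time_s: 27.93
tool_pos: [0.6068, 0.0606, 0.1588]
orientation: [88.8, 89.2, -0.7]
force: [8.8, 0.9, -3.8]
grip_width: 0.15
```

```bash
python3 - <<'E'
import sys;sys.argv=['',"x"]
from look import *
go((.5985,.061,.1588),0.5)
look("15",proj("top",(.6,.1,.14)),proj("scene",(.58,.08,.12)),50)
E
```

```text
t 27.93 pos [0.6068 0.0606 0.1588] jaw y [0.9999 0.0093 0.0139] xdir [ 0.0139 -0.0002 -0.9999] F [ 8.8297  0.8735 -3.7637] grip mm 12.841023320130821 q [ 0.0994 31.0533 84.8127 -0.0123 63.3402 -0.428 ]
rotvec rad [ 0.0006  0.0003 -0.0139] deg [ 0.0329  0.0167 -0.7937]
shift [-0.0001 -0.0083 -0.0005]
```

View pics/c15.png

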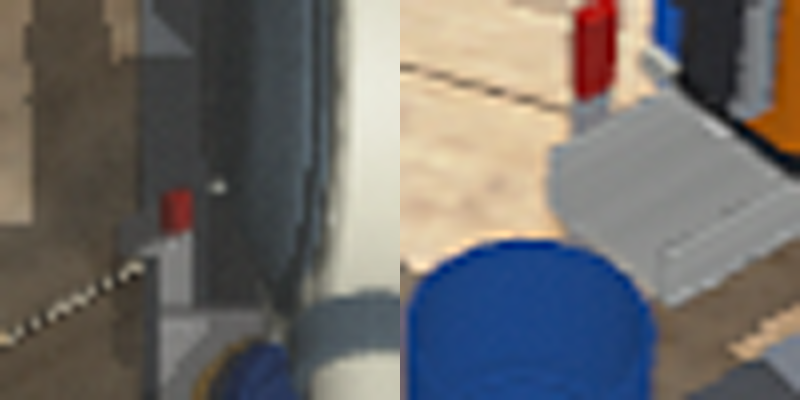

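Request:
carry_out(
  targets=[
    [[0,-0.008,0,0,0,-0.006,0.005],[0,-0.008,0,0,0,-0.005,0.005],[0,-0.003,0,0,0,-0.003,0.005],[0,-0.001,0,0,0,0,0.005],[0,-0.001,0,0,0,0,0.005],[0,-0.001,0,0,0,0,0.005],[0,-0.001,0,0,0,0,0.005],[0,-0.001,0,0,0,0,0.005]],
  ],
)

```text
time_s: 28.7
tool_pos: [0.5934, 0.0603, 0.1588]
orientation: [89.7, 89.3, 0.2]
force: [10.6, 0.3, -5.0]
grip_width: 0.156
```

```bash
python3 - <<'E'
import sys;sys.argv=['',"x"]
from look import *
go((.5985,.061,.1588),0.5)
look("16",proj("top",(.6,.1,.14)),proj("scene",(.58,.08,.12)),50)
E
```

```text
t 28.7 pos [0.5934 0.0603 0.1588] jaw y [0.9999 0.0092 0.0124] xdir [ 0.0124  0.0001 -0.9999] F [10.5505  0.2993 -5.0422] grip mm 13.328566752655425 q [ 0.0693 30.1218 86.7094  0.0023 62.4567 -0.4603]
rotvec rad [ 0.0005  0.0001 -0.0124] deg [ 0.0285  0.0035 -0.7121]
shift [ 0.0001  0.0051 -0.0006]
```

View pics/c16.png

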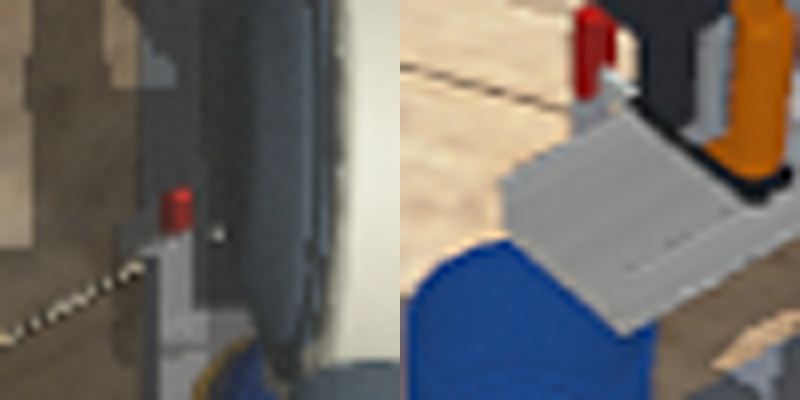

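Request:
carry_out(
  targets=[
    [[0,0.002,0,0,0,-0.004,0.005],[0,0,0,0,0,-0.002,0.005],[0,0,0,0,0,0,0.005],[0,0,0,0,0,0,0.005],[0,0,0,0,0,0,0.005],[0,0,0,0,0,0,0.005],[0,0,0,0,0,0,0.005],[0,0,0,0,0,0,0.005]],
  ],
)

```text
time_s: 29.47
tool_pos: [0.605, 0.0606, 0.1588]
orientation: [91.7, 89.1, 2.2]
force: [9.2, 0.3, -2.9]
grip_width: 0.152
```

```bash
cat > ptr.py <<'E'
import sys
from look import *
go((.5985,.061,.1588),0.5)
c=proj("top",(.6,.1,.14));look(k,c,proj("scene",(.58,.08,.12)),50)
u0,v0=int(c[0]-25),int(c[1]-25)
im=cv2.imread(f"pics/top{k}.png");g=im.astype(int)
red=(g[:,:,2]-np.maximum(g[:,:,1],g[:,:,0])).clip(0)[v0:v0+50,u0:u0+50]; red[red<40]=0
ys,xs=np.nonzero(red);print("red rows",v0+ys.min(),v0+ys.max(),"wc",v0+(red.sum(1)*np.arange(50)).sum()/red.sum(),"u",u0+(red.sum(0)*np.arange(50)).sum()/red.sum())
rv=v0+(red.sum(1)*np.arange(50)).sum()/red.sum();ru=u0+(red.sum(0)*np.arange(50)).sum()/red.sum()
m=atz("top",ru,rv,.148)
# pointer: brightest pixel right of red, neutral
gr=g.min(2)[v0:v0+50,u0:u0+50].copy();w=gr[18:34,25:30]-95;w=w.clip(0)
print(gr[18:34,24:32])
if w.sum():
    pv=v0+18+(w.sum(1)*np.arange(16)).sum()/w.sum();pu=u0+25+(w.sum(0)*np.arange(5)).sum()/w.sum()
    p=atz("top",pu,pv,.14);print("ptr",pu,pv,p,"mark",m,"dx",p[0]-m[0])
E
python3 ptr.py 17
```

```text
t 29.47 pos [0.605  0.0606 0.1588] jaw y [0.9998 0.0092 0.0151] xdir [ 0.015   0.0006 -0.9999] F [ 9.2127  0.3017 -2.9163] grip mm 12.995939538523565 q [ 0.0733 30.8905 85.1454  0.0363 63.102  -0.4728]
rotvec rad [ 0.0005 -0.0004 -0.0151] deg [ 0.0299 -0.0257 -0.8624]
shift [-0.0001 -0.0065 -0.0005]
red rows 201 205 wc 202.87950566426366 u 319.0638516992791
[[ 63  54  51  50  50  46  49  56]
 [ 60  54  51  48  47  47  49  55]
 [ 63  60  51  49  45  48  50  56]
 [ 63  63  51  52  48  47  52  55]
 [ 63  59  54  55  48  47  51  57]
 [ 62  62  70  82  58  48  52  55]
 [ 54  64  89 125  87  52  52  55]
 [ 56  62  51  54  49  51  51  55]
 [ 58  60  50  53  51  49  51  55]
 [ 55  62  51  50  52  52  50  53]
 [ 57  61  52  50  52  52  52  53]
 [ 63  62  50  51  51  51  51  50]
 [ 70  61  52  50  53  52  53  51]
 [ 69  61  52  52  53  51  51  51]
 [ 70  58  54  54  52  54  52  51]
 [ 70  60  51  52  55  49  54  51]]
ptr 324.0 201.0 [0.6035 0.0963 0.14  ] mark [0.5984 0.1087 0.148 ] dx 0.005096929713149345
```

View pics/c17.png

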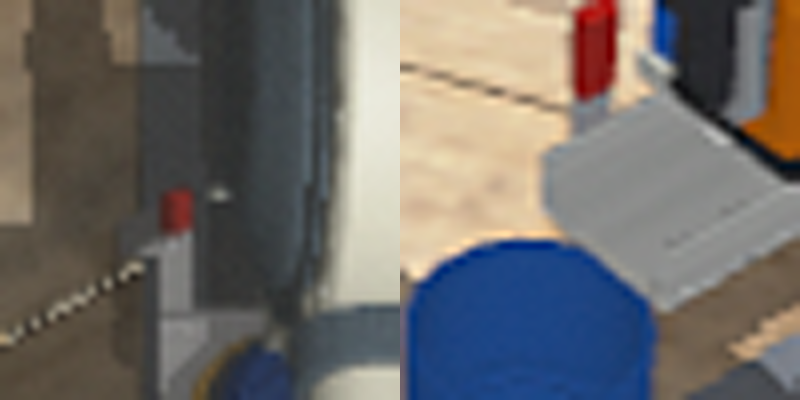

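Request:
carry_out(
  targets=[
    [[0,-0.0035,0,0,0,-0.004,0.005],[0,-0.0035,0,0,0,-0.004,0.005],[0,-0.0015,0,0,0,-0.002,0.005],[0,-0.00125,0,0,0,-0.001,0.005],[0,-0.00125,0,0,0,-0.001,0.005],[0,-0.00125,0,0,0,-0.001,0.005],[0,-0.00125,0,0,0,-0.001,0.005],[0,-0.00125,0,0,0,-0.001,0.005]],
  ],
)

```text
time_s: 30.23
tool_pos: [0.6004, 0.0605, 0.1588]
orientation: [93.1, 89.4, 3.6]
force: [10.5, 1.3, -5.5]
grip_width: 0.158
```

```bash
python3 ptr.py 18
```

```text
t 30.23 pos [0.6004 0.0605 0.1588] jaw y [0.9999 0.0095 0.0107] xdir [ 0.0107  0.0007 -0.9999] F [10.5054  1.258  -5.5042] grip mm 13.450710768159249 q [ 0.0623 30.6601 85.6124  0.0429 63.1161 -0.4987]
rotvec rad [ 0.0007 -0.0006 -0.0107] deg [ 0.0418 -0.0334 -0.6116]
shift [-0.     -0.0018 -0.0005]
red rows 201 205 wc 202.86604361370718 u 319.05919003115264
[[ 63  51  54  50  46  47  48  55]
 [ 65  54  53  50  45  48  48  52]
 [ 63  63  52  51  45  46  46  55]
 [ 63  60  51  50  47  47  49  56]
 [ 63  63  55  51  48  48  47  56]
 [ 61  63  54  51  49  50  50  57]
 [ 54  60  54  55  49  47  52  56]
 [ 56  61  67  79  53  45  50  56]
 [ 58  63  79 107  69  46  53  58]
 [ 54  61  52  52  50  46  52  53]
 [ 56  60  50  52  52  48  52  53]
 [ 63  62  52  52  53  49  52  55]
 [ 69  60  51  54  55  52  49  54]
 [ 67  58  50  52  51  53  51  52]
 [ 68  62  53  51  52  54  50  50]
 [ 68  62  51  52  55  56  53  50]]
ptr 324.0 203.0 [0.5988 0.0963 0.14  ] mark [0.5984 0.1087 0.148 ] dx 0.00042315832691264266
```

View pics/c18.png

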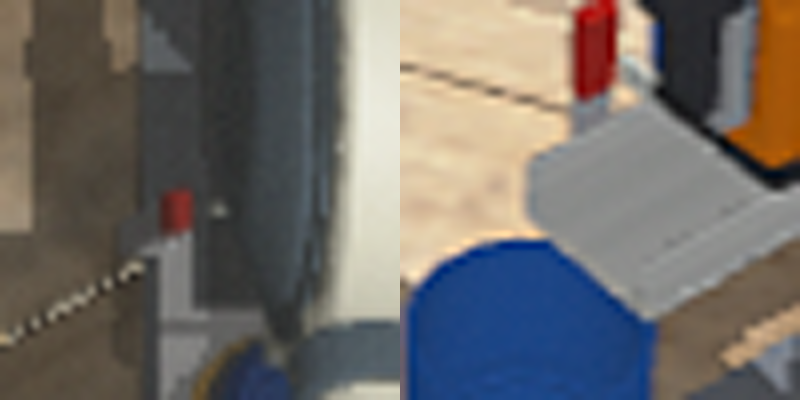

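```bash
python3 - <<'E'
from h import *
for k in range(4):
    im=manip.camera("scene");s=manip.observe();print(s["time_s"],s["tool_pos"],s["dq"].round(2),s["force"])
cv2.imwrite("pics/final.png",im[:,:,::-1])
E
```

```text
30.3833 [0.6003 0.0605 0.1588] [ 0.04 -0.08  0.01 -0.03  0.1  -0.03] [10.1727  0.3722 -5.2637]
30.4333 [0.6004 0.0605 0.1588] [ 0.01 -0.08  0.02  0.06  0.02 -0.05] [10.2012  0.0138 -5.7483]
30.4833 [0.6004 0.0605 0.1588] [-0.09 -0.03  0.06 -0.09  0.04 -0.07] [ 9.5164  0.5884 -5.3102]
30.5333 [0.6004 0.0605 0.1588] [0.19 0.02 0.   0.01 0.02 0.07] [10.8055  0.9871 -5.6425]
```

View pics/final.png

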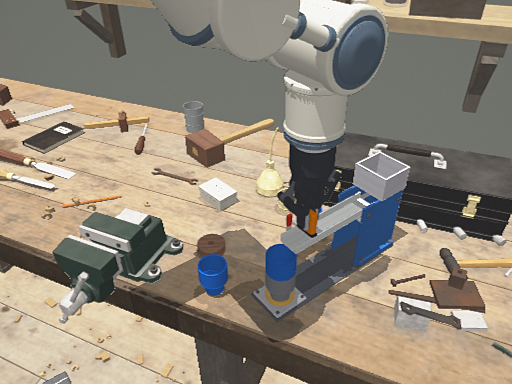

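The pose is steady, and the bystanders are where they started: box (217,192), sheave (210,244), and tin behind the gripper. The cups are stacked at (280,275) under the chute.

```bash
python3 -c "
from rig import manip
print(manip.job_done())"
```

```text
the job is handed in; nothing more can be done
None
```

The job is handed in at about 30.5 s. The arm is still gripping the chute and holding the pointer at the red mark.

- **Cups:** I stood the grey cup in the brass ring and let go. I then took the leftmost of the three blue cups, nested it fully down in the grey one and let go. The picture after release showed its rim at the expected height of 121 mm and its band flush on the grey rim.
- **Chute:** I pulled the chute out by the orange grip to the mark. In the last top view the pointer stood about 0.4 mm from the mark's centre, against 6 mm allowed. The spring pulled with about 10 N, and the tool stayed still within 0.1 mm over the last 0.2 s of checks.
- **Detours on the pull:** The first short pull fell short, because the chute crept back about 1.2 mm per move row. The next overshot by about 5–7 mm. I let it back and re-centred it with a steady pull.
- **Downward force:** The wrist also reads about 5 N downward while holding, well under the 40 N limit.
- **Bystanders:** The sheave and the box look unmoved in the final picture. The brass tin was mostly hidden by the gripper there. It stood in its place when last seen, during the approach to the chute, and nothing came near it after that.

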